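# Pack the sample bench into one carrier

### The arm

A 6-joint arm with a two-finger parallel gripper is mounted at the origin on the work surface. World frame = base frame: x ahead of the robot, y to its left, z up, the work surface at z = 0. Lengths are in m, angles in rad, forces in N, time in s.
With the tool pointing down it reaches from about 0.275 to 0.75 m from the base axis. Payload 10.2 kg.
Tool frame: the origin (TCP) lies midway between the tips of the shut fingers; the grasp point (between the pads) lies behind it (ctrl.pinch_z is the z of the grasp point in the tool frame, in m); z points along the fingers, y is the direction in which the jaws open and shut (so a half turn about z gives the same grasp; the last joint's range is limited). The gripper opens to 88 mm and grips with 3 to 60 N. Pads are 18 mm wide; open, the fingers measure 123 mm over their backs; the gripper's body (75 mm by 187 mm) begins 45 mm behind the grasp point.
Start: joints at [1.007, 0.313, 1.498, -0, 1.331, -0.223], TCP at [0.175, 0.495, 0.239] pointing down, gripper open.
Joint ranges: [-2.94, 2.94], [-0.97, 2.17], [0.19, 2.56], [-1.23, 4.37], [0.02, 3.11], [-2.88, 2.88]. Speed limits (rad/s): [2.39, 2.39, 3.01, 3.14, 3.14, 3.14].

### API

Orientations are given as a unit quaternion [x, y, z, w].
In Python, from workcell import readout, viewer, ticket, ctrl gives the robot as it stands.
- The arm moves only by the tool drive_tool, never from a script. Its argument "rows" is text: rows parted by semicolons, each of 7 numbers parted by spaces: the finger opening in mm, from 0 to 88.1, then the shift along the tool's x, y, z in mm, then the turn, a rotation vector about the tool's x, y, z in rad. A call has 1 to 5 rows; each row shifts and turns the pose as measured when the row begins, along the tool's axes as they then stand; what a row does not reach is not made up. A row lasts 1/12 s, in which the tool goes at most 41.7 mm and 7.16 degrees, less where a joint would pass 70% of its speed; a pose out of reach is approached as far as the arm can. A call is refused whole if a number of a shift passes 41.7 or a number of a turn 0.125, either way. A call with a gripper value outside its range is refused whole. The fingers move at their own pace and stop on an object; "squeeze" is the grip in N (left out, the last holds). Time passes only in rows, so rows that do not move let the fingers close. It gives the time, the measured TCP pose, the force and the opening at its end, in the units of the state.
- readout.get_obs(): the state, without advancing time (a new reading comes with each control period).
- viewer.read_camera(name): name is "scene" or "top"; returns a dict with "img" (384x512x3 uint8, red, green, blue), "fx", "fy", "cx", "cy" (pixels), "R" (3x3) and "t" (3): a world point X has camera coordinates R X + t. Camera axes: x right, y down, z forward; pixel columns grow to the right and rows downward; lengths in m; the calibration is good to about 2 mm. A picture is of the moment at which its call begins. There is no depth.
- ticket.hand_in(): hands the job in, once; it reports no verdict.
Trained networks look in a picture, given as the dict that the camera call returned (one of the last four; its "shot" number tells which), for a name from the list of things; names that differ only in an ending like _2 or _b are one class to them, and where a whole thing is asked for, a point or a joint stands for the part that bears it (a point fixed in the world has none). Each returns a list of dicts, best first, with "score" (0 to 1); they miss things now and then, are a little off and sometimes report something else, mostly with a low value. They report only what shows in the picture. A call takes as long as a camera call. They do not tell look-alikes from the thing itself.
- viewer.search_frame(picture, query): "xy" ([column, row] in pixels, amid what is visible of it).
- viewer.tip_of(picture, query): "xy" ([column, row] in pixels: a listed point, or the origin of a listed thing).
The state is a dict: "t": time; "joints": joint angles; "joint_vel": joint speeds; "joint_efforts": joint torques, N m; "tcp_pos": TCP position; "tool_rot": TCP orientation; "contact_force": force on the tool from outside, world axes, zero at the start; "ft_torque": the same for the moment, N m; "finger_gap": finger opening in m.
Only numpy, scipy, OpenCV 4.12 (cv2) and the standard library are available. Lean on these libraries where they do the work, as an engineer would, in place of code of your own. Each camera call takes 0.05 s, during which the arm holds its last target. There are 200 camera calls.

### The job

Pack this bench up into one stack that can be carried away. Nest the three loose trays into the tray on the carrier, each turned so that its rounded end lies over the rounded end below and sunk fully home; close every sample pot with the lid of its own size, and stand the closed pots upright on the floor of the top tray. A lid that has no pot here needs nothing; leave the bottle, the wrench and the spatula where they are.

Things in the scene. Friction and masses are not known exactly. Their poses are not given: they have to be found in the camera images.
- base_mid (a point): Bottom tray, clipped to the carrier and fixed: pressed steel, 190 x 68 x 24 mm, seen from above one end square and the other half-round (radius 34 mm). Upper half a straight band, lower half narrower (59 mm at the shoulder, 55 at the foot), so a like tray turned the same way nests in it. Point: its centre, half-way up, 18 mm above the bench; x along it to the rounded end, y across, z up.
- base_nose (a point): Middle of the rounded end of that tray, on its rim. A nested tray's shoulder rests on the rim below and it stands 12 mm higher than that tray, with 1.5 mm of play. The carrier is an aluminium plate 250 x 84 x 6 mm with a dark loop handle standing across each end, 115 mm from the middle, top 52 mm above the bench.
- tray_b_mid (a point): A loose sample tray (160 g), the same in shape and size as the bottom one: 190 x 68 x 24 mm, one end square, the other half-round; floor 2 mm thick, 51 mm wide inside at the floor. The straight band from 12 to 24 mm above its underside is 68 mm wide outside and can be gripped across at mid-length. Point: centre, half-way up; x along it to the rounded end, y across, z up.
- tray_b_nose (a point): Middle of the rounded end of that tray, on its rim.
- tray_c_mid (a point): A loose sample tray (160 g), the same in shape and size as the bottom one: 190 x 68 x 24 mm, one end square, the other half-round; floor 2 mm thick, 51 mm wide inside at the floor. The straight band from 12 to 24 mm above its underside is 68 mm wide outside and can be gripped across at mid-length. Point: centre, half-way up; x along it to the rounded end, y across, z up.
- tray_c_nose (a point): Middle of the rounded end of that tray, on its rim.
- tray_d_mid (a point): A loose sample tray (160 g), the same in shape and size as the bottom one: 190 x 68 x 24 mm, one end square, the other half-round; floor 2 mm thick, 51 mm wide inside at the floor. The straight band from 12 to 24 mm above its underside is 68 mm wide outside and can be gripped across at mid-length. Point: centre, half-way up; x along it to the rounded end, y across, z up.
- tray_d_nose (a point): Middle of the rounded end of that tray, on its rim.
- pot_s_mid (a point): The small sample pot (may be absent): turned aluminium cylinder 30 mm in diameter, 42 mm high, open at the top with a well 23 mm wide and 16 mm deep; a thin dark line runs round it. This point: its centre, half-way up (21 mm above its underside); z up its axis.
- lid_s_mid (a point): Lid of the small pot (its pot may be absent): aluminium disc 28 mm wide, 4 mm thick; under it a black plug 20 mm wide, 8 mm deep, that enters the well; on top a round knob 12 mm wide, 18 mm high; 30 mm high in all. Put on, the disc lies on the pot's rim and this point is 28 mm above the pot's. Point: its centre, 15 mm above the plug's underside, 3 mm above the disc; z up its axis.
- pot_m_mid (a point): The medium sample pot (may be absent): turned aluminium cylinder 38 mm in diameter, 48 mm high, open at the top with a well 31 mm wide and 16 mm deep; a thin dark line runs round it. This point: its centre, half-way up (24 mm above its underside); z up its axis.
- lid_m_mid (a point): Lid of the medium pot (its pot may be absent): aluminium disc 36 mm wide, 4 mm thick; under it a black plug 28 mm wide, 8 mm deep, that enters the well; on top a round knob 12 mm wide, 18 mm high; 30 mm high in all. Put on, the disc lies on the pot's rim and this point is 31 mm above the pot's. Point: its centre, 15 mm above the plug's underside, 3 mm above the disc; z up its axis.
- pot_l_mid (a point): The large sample pot (may be absent): turned aluminium cylinder 46 mm in diameter, 54 mm high, open at the top with a well 39 mm wide and 16 mm deep; a thin dark line runs round it. This point: its centre, half-way up (27 mm above its underside); z up its axis.
- lid_l_mid (a point): Lid of the large pot (its pot may be absent): aluminium disc 44 mm wide, 4 mm thick; under it a black plug 36 mm wide, 8 mm deep, that enters the well; on top a round knob 12 mm wide, 18 mm high; 30 mm high in all. Put on, the disc lies on the pot's rim and this point is 34 mm above the pot's. Point: its centre, 15 mm above the plug's underside, 3 mm above the disc; z up its axis.
- bottle: Bystander: amber glass bottle, 56 mm in diameter, 105 mm high; origin at the centre of its underside.
- wrench: Bystander: a steel wrench 170 mm long lying on the bench; origin under its middle.
- spatula: Bystander: a slim steel laboratory spatula 180 mm long lying on the bench; origin under its middle.
Mind the look-alikes: they are no part of the job. What is shaped like the part that bears pot_s_mid but blue or turquoise is not meant. Leave any black look-alike of the part that bears tray_d_mid alone.

How it is judged:
By the outcome, as a careful person would: the job done as asked, in the order asked, and still so for the second after the job is handed in, with the robot touching nothing.
Of pot_s, pot_m, pot_l only 2 to 3 are there at a start; the rules pass over those that are not, and their reading is None.
At some moment in a run one of tray_b, tray_c, tray_d, pot_s, pot_m, pot_l may be knocked a few centimetres aside while the robot is not near it.
It also fails if it takes over 210 s, if anything falls off the work surface, if the arm or the gripper's body presses on something with over 40 N, if the wrist force passes 120 N, or if a joint passes its speed limit or range.

## Working session

There is one attempt and no reset: what is moved stays moved. The work goes in short steps, Python scripts to look and compute and a tool call to move; the robot and the scene stay as the last step left them, time stands still between calls to the robot, and variables do not carry over. Pictures are saved under pics/ and viewed, about 12 in all and at most 16, crops included, and the job is handed in when it is done.

Besides the shell and the picture viewer there is one more tool, called as a command line: name --argument value ..., lists and objects as JSON in quotes. drive_tool: Moves the arm, as the interface text tells. Its arguments: {"type":"object","properties":{"rows":{"type":"string"},"squeeze":{"type":"number"}},"required":["rows"]}

```bash
ls; mkdir -p pics
cat > h.py <<'E'
import numpy as np, cv2
from workcell import readout, viewer, ticket, ctrl
from scipy.spatial.transform import Rotation as Ro
def cam(n): return viewer.read_camera(n)
def save(p,f,crop=None,s=1):
    im=p["img"][...,::-1]
    if crop: im=im[crop[1]:crop[3],crop[0]:crop[2]]
    if s!=1: im=cv2.resize(im,None,fx=s,fy=s,interpolation=cv2.INTER_CUBIC)
    cv2.imwrite("pics/"+f,im)
def ray(p,xy,z):
    R=np.array(p["R"]);t=np.array(p["t"]);c=-R.T@t
    d=R.T@np.array([(xy[0]-p["cx"])/p["fx"],(xy[1]-p["cy"])/p["fy"],1])
    return c+d*(z-c[2])/d[2]
def proj(p,X):
    q=np.array(p["R"])@np.array(X)+p["t"]; return [p["fx"]*q[0]/q[2]+p["cx"],p["fy"]*q[1]/q[2]+p["cy"]]
def tri(ps,xys):
    A=[];b=[]
    for p,xy in zip(ps,xys):
        R=np.array(p["R"]);c=-R.T@np.array(p["t"])
        d=R.T@np.array([(xy[0]-p["cx"])/p["fx"],(xy[1]-p["cy"])/p["fy"],1]);d/=np.linalg.norm(d)
        P=np.eye(3)-np.outer(d,d);A.append(P);b.append(P@c)
    return np.linalg.solve(sum(A),sum(b))
def pose():
    o=readout.get_obs();return np.array(o["tcp_pos"]),Ro.from_quat(o["tool_rot"]),o
E
python3 - <<'E'
from h import *
a=cam("top");b=cam("scene");save(a,"top0.png",s=1.5);save(b,"sc0.png",s=1.5)
for n,p in(("top",a),("scene",b)):
    print(n,(-np.array(p["R"]).T@p["t"]).round(3),p["fx"])
Z=dict(base_mid=.018,base_nose=.030,tray_b_mid=.012,tray_b_nose=.024,pot_s_mid=.021,lid_s_mid=.015,pot_m_mid=.024,lid_m_mid=.015,pot_l_mid=.027,lid_l_mid=.015)
for q,z in Z.items():
    for n,p in(("top",a),("scene",b)):
        print(q,n,[(round(d["score"],2),np.round(d["xy"]).tolist(),ray(p,d["xy"],z)[:2].round(3).tolist()) for d in viewer.tip_of(p,q)])
x,R,o=pose();print(x,R.as_matrix().round(3),ctrl.pinch_z,o["t"],o["finger_gap"])
E
```

```text
pics
top [0.376 0.017 1.306] 396.2192886997186
scene [ 1.061 -0.016  0.881] 373.4682096794605
base_mid top [(0.93, [259.0, 206.0], [0.464, 0.006]), (0.47, [151.0, 214.0], [0.435, 0.356])]
base_mid scene [(0.96, [247.0, 187.0], [0.471, 0.021])]
base_nose top [(0.92, [230.0, 214.0], [0.437, 0.099])]
base_nose scene [(0.59, [276.0, 178.0], [0.455, 0.104])]
tray_b_mid top [(0.61, [230.0, 215.0], [0.434, 0.1]), (0.6, [368.0, 217.0], [0.429, -0.35])]
tray_b_mid scene [(0.62, [117.0, 183.0], [0.424, -0.346])]
tray_b_nose top [(0.72, [352.0, 193.0], [0.505, -0.296])]
tray_b_nose scene [(0.79, [136.0, 205.0], [0.509, -0.281])]
pot_s_mid top [(0.5, [285.0, 158.0], [0.62, -0.079]), (0.39, [239.0, 131.0], [0.71, 0.071])]
pot_s_mid scene [(0.65, [213.0, 238.0], [0.622, -0.078]), (0.59, [240.0, 253.0], [0.668, -0.013]), (0.58, [271.0, 268.0], [0.714, 0.061]), (0.52, [160.0, 237.0], [0.61, -0.213])]
lid_s_mid top [(0.6, [330.0, 164.0], [0.604, -0.229]), (0.38, [228.0, 213.0], [0.439, 0.105])]
lid_s_mid scene [(0.61, [160.0, 240.0], [0.613, -0.213])]
pot_m_mid top [(0.69, [217.0, 144.0], [0.667, 0.144]), (0.62, [377.0, 174.0], [0.571, -0.379]), (0.44, [329.0, 165.0], [0.597, -0.224])]
pot_m_mid scene [(0.79, [303.0, 250.0], [0.674, 0.145])]
lid_m_mid top [(0.52, [244.0, 167.0], [0.591, 0.053])]
lid_m_mid scene [(0.64, [269.0, 222.0], [0.585, 0.07])]
pot_l_mid top []
pot_l_mid scene [(0.35, [139.0, 205.0], [0.512, -0.273])]
lid_l_mid top [(0.71, [368.0, 217.0], [0.429, -0.349]), (0.67, [350.0, 194.0], [0.504, -0.291]), (0.42, [300.0, 139.0], [0.687, -0.133]), (0.24, [242.0, 166.0], [0.594, 0.06])]
lid_l_mid scene [(0.81, [190.0, 269.0], [0.7, -0.138]), (0.21, [246.0, 187.0], [0.467, 0.018])]
[0.17548432 0.4947973  0.23870806] [[-0.942  0.334 -0.   ]
 [ 0.334  0.942 -0.   ]
 [ 0.    -0.    -1.   ]] -0.0187 1.1 0.08806102245736185
```

View pics/top0.png

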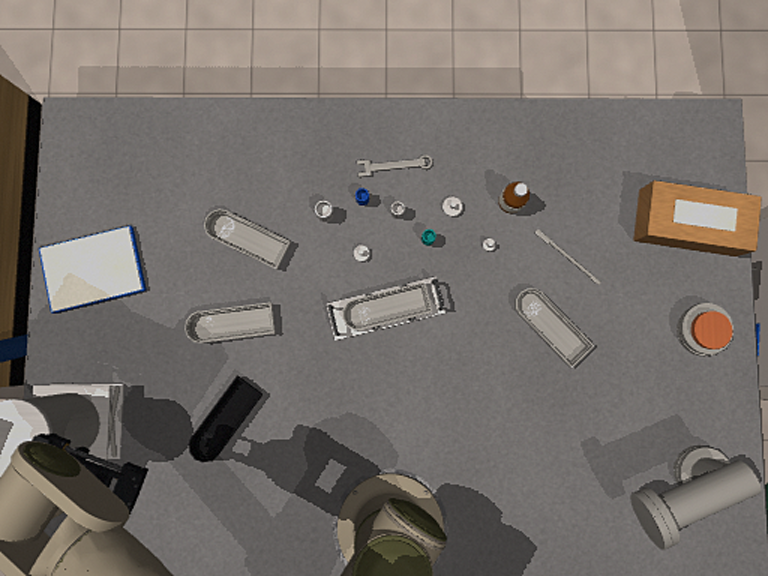

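View pics/sc0.png

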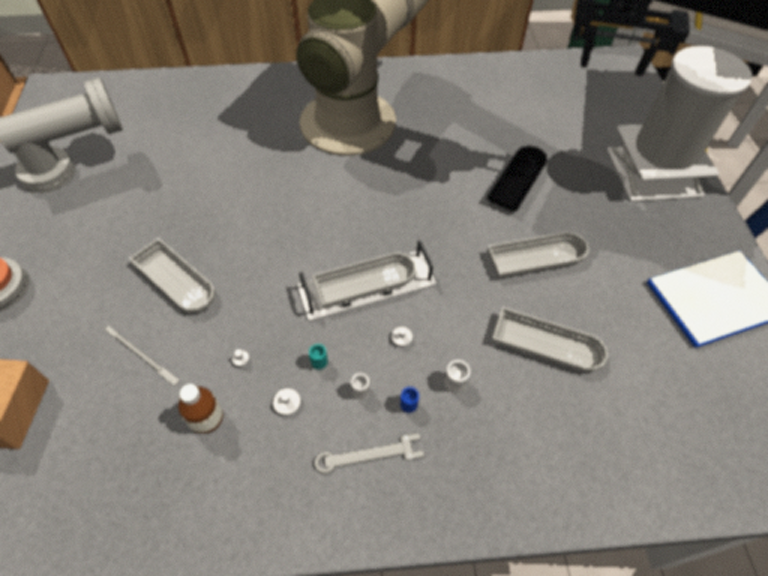

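The top view shows the three loose trays at display px (247,240), (233,323) and (555,327), and the base at (392,308) with its rounded end to the left. There is a small pot at (398,209) and a larger one at (323,209). The lids are at (362,253), (452,206) and (489,244). The blue, teal and black look-alikes stay where they are. Next I'll fit outlines to get positions.

```bash
cat >> h.py <<'E'
from scipy.optimize import minimize
from scipy.ndimage import map_coordinates
def outline(n=120):
    s=np.linspace(-95,61,40);a=np.linspace(np.pi/2,-np.pi/2,40);e=np.linspace(-34,34,20)
    P=np.r_[np.c_[s,0*s+34],np.c_[61+34*np.cos(a),34*np.sin(a)],np.c_[s,0*s-34],np.c_[0*e-95,e]]
    N=np.r_[np.c_[0*s,0*s+1],np.c_[np.cos(a),np.sin(a)],np.c_[0*s,0*s-1],np.c_[0*e-1,0*e]]
    return P/1e3,N
def circ(r):
    a=np.linspace(0,2*np.pi,60,endpoint=False);N=np.c_[np.cos(a),np.sin(a)];return r*N,N
def samp(g,p,XY,z):
    X=np.c_[XY,np.full(len(XY),z)];q=X@np.array(p["R"]).T+p["t"]
    return map_coordinates(g,[p["fy"]*q[:,1]/q[:,2]+p["cy"],p["fx"]*q[:,0]/q[:,2]+p["cx"]],order=1,mode="nearest")
def fit(ps,x0,shape,z,d=.003,signed=True,steps=(.012,.006,.003)):
    P,N=shape;gs=[cv2.GaussianBlur(p["img"].mean(2).astype(np.float32),(0,0),.6) for p in ps]
    rot=len(x0)==3
    def cost(v):
        c,s=(np.cos(v[2]),np.sin(v[2])) if rot else (1,0);M=np.array([[c,s],[-s,c]]);f=0
        for g,p in zip(gs,ps):
            D=samp(g,p,(P-N*d)@M+v[:2],z)-samp(g,p,(P+N*d)@M+v[:2],z)
            f-=np.mean(np.clip(D,-60,60) if signed else np.clip(abs(D),0,60))
        return f/len(ps)
    best=None
    for st in steps:
      for dx in(-st,0,st):
        for dy in(-st,0,st):
          for da in ((-.1,0,.1) if rot else (0,)):
            v0=np.array(x0,float)+([dx,dy,da] if rot else [dx,dy])
            sim=np.array([v0]+[v0+e for e in np.diag([.004,.004,.05][:len(v0)])])
            r=minimize(cost,v0,method="Nelder-Mead",options=dict(initial_simplex=sim,xatol=1e-4,fatol=1e-3))
            if best is None or r.fun<best.fun:best=r
    return best.x,-best.fun
def top2w(x,y,p,z): return ray(p,(x/1.5,y/1.5),z)[:2]
E
python3 - <<'E'
from h import *
a=cam("top");b=cam("scene")
for n,m,no,z,sg in(("t1",(250,240),(208,218),.024,1),("t2",(233,323),(190,325),.024,1),("t3",(555,327),(522,293),.024,1),("base",(389,307),(348,320),.030,0)):
    m=top2w(*m,a,z);no=top2w(*no,a,z);d=no-m;x0=[*m,np.arctan2(d[1],d[0])]
    for ps in([a],[b],[a,b]):
        v,f=fit(ps,x0,outline(),z,signed=bool(sg));print(n,v.round(4),round(f,1))
for n,m,z,r in(("potA",(323,209),.048,.019),("potA_L",(323,209),.054,.023),("potS",(398,208),.042,.015),("lidM",(361,254),.012,.018),("lidL",(452,207),.012,.022),("lidS",(489,244),.012,.014)):
    x0=top2w(*m,a,z)
    for ps in([a],[b],[a,b]):
        v,f=fit(ps,x0,circ(r),z,d=.002);print(n,v.round(4),round(f,1))
E
```

```text
t1 [0.6207 0.323  1.1216] 21.4
t1 [0.6191 0.3241 1.1275] 21.7
t1 [0.6201 0.3233 1.1264] 20.1
t2 [0.4318 0.3518 1.704 ] 31.2
t2 [0.4289 0.3529 1.694 ] 19.3
t2 [0.4315 0.352  1.7044] 23.9
t3 [ 0.4208 -0.3361  0.7686] 19.6
t3 [ 0.429  -0.3448  0.7684] 26.4
t3 [ 0.4306 -0.345   0.7724] 21.1
base [ 0.4607 -0.0064  1.8281] 41.3
base [ 0.4946 -0.0048  1.8078] 36.0
base [0.4664 0.0091 1.8147] 34.5
potA [0.6781 0.1478] 44.3
potA [0.6765 0.1487] 34.8
potA [0.6778 0.1479] 38.3
potA_L [0.6808 0.1464] 19.4
potA_L [0.6772 0.1463] 24.6
potA_L [0.6796 0.1485] 21.1
potS [ 0.6824 -0.013 ] 38.1
potS [ 0.6808 -0.0125] 33.5
potS [ 0.6816 -0.013 ] 34.6
lidM [0.5872 0.0653] 53.6
lidM [0.5866 0.066 ] 45.0
lidM [0.5872 0.0657] 48.9
lidL [ 0.6935 -0.1355] 54.7
lidL [ 0.6927 -0.135 ] 54.0
lidL [ 0.6932 -0.1354] 54.1
lidS [ 0.6077 -0.2149] 53.4
lidS [ 0.6066 -0.2155] 44.1
lidS [ 0.6075 -0.2152] 48.2
```

```bash
cat >> h.py <<'E'
def overlay(p,items,crop,s,f):
    im=cv2.resize(p["img"][crop[1]:crop[3],crop[0]:crop[2],::-1],None,fx=s,fy=s,interpolation=cv2.INTER_CUBIC)
    for v,shape,z in items:
        P,_=shape;t=v[2] if len(v)==3 else 0;c,sn=np.cos(t),np.sin(t);W=P@np.array([[c,sn],[-sn,c]])+v[:2]
        for w in W:
            u=proj(p,[*w,z]);cv2.circle(im,(int((u[0]+.5-crop[0])*s),int((u[1]+.5-crop[1])*s)),1,(0,0,255),-1)
    return im
def rect(L,Wd):
    s=np.linspace(-L/2,L/2,80);e=np.linspace(-Wd/2,Wd/2,30);o=np.ones
    return (np.r_[np.c_[s,0*s+Wd/2],np.c_[s,0*s-Wd/2],np.c_[0*e+L/2,e],np.c_[0*e-L/2,e]],
      np.r_[np.c_[0*s,0*s+1],np.c_[0*s,0*s-1],np.c_[0*e+1,0*e],np.c_[0*e-1,0*e]])
E
python3 - <<'E'
from h import *
a=cam("top");b=cam("scene")
x0=[.466,.009,1.815]
for ps in([a],[b],[a,b]):
    print("plate",fit(ps,x0,rect(.25,.084),.006))
    print("rim",fit(ps,x0,outline(),.030,signed=False,steps=(.003,)))
    print("rim signed d2",fit(ps,x0,outline(),.030,d=.002,steps=(.003,)))
v=[.466,.009,1.815]
it=[(v,outline(),.030),(v,rect(.25,.084),.006)]
A=overlay(a,it,(210,175,310,235),6,0);B=overlay(b,it,(190,150,300,220),6,0)
im=np.zeros((A.shape[0]+B.shape[0],max(A.shape[1],B.shape[1]),3),np.uint8);im[:A.shape[0],:A.shape[1]]=A;im[A.shape[0]:,:B.shape[1]]=B
im=cv2.resize(im,None,fx=.75,fy=.75);print(im.shape);cv2.imwrite("pics/ov.png",im)
E
```

```text
plate (array([ 4.69505255e-01, -7.54970505e-04,  1.82246477e+00]), np.float64(37.034996032714844))
rim (array([0.46402119, 0.00880087, 1.81076226]), np.float64(37.28223419189453))
rim signed d2 (array([0.45949443, 0.03040521, 1.67074319]), np.float64(14.831206321716309))
plate (array([0.46704754, 0.0123653 , 1.81790202]), np.float64(29.228893280029297))
rim (array([0.46753497, 0.0079261 , 1.82203804]), np.float64(33.35040283203125))
rim signed d2 (array([ 0.46821817, -0.00315834,  1.7994153 ]), np.float64(16.18209457397461))
plate (array([0.46629461, 0.01327409, 1.81747703]), np.float64(29.55875015258789))
rim (array([0.46645393, 0.00906609, 1.81431132]), np.float64(34.53642654418945))
rim signed d2 (array([ 0.47172718, -0.00380986,  1.84332834]), np.float64(12.811555862426758))
(585, 495, 3)
```

View pics/ov.png

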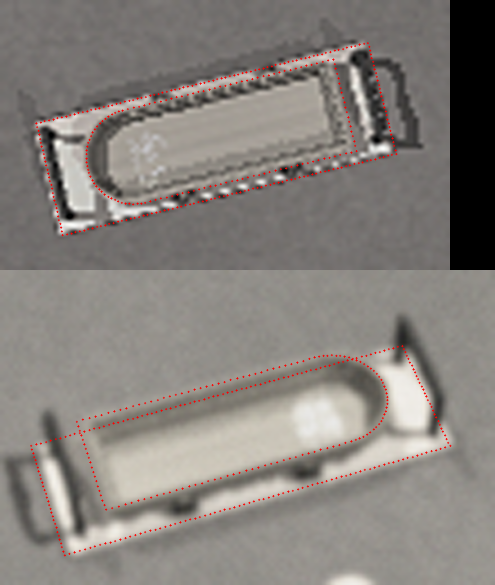

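The overlay fits the base rim to within about 2 mm: in the scene crop the rounded end falls at (385,400). Base pose is (0.4665, 0.009, yaw 1.815). Next is a row planner.

```bash
cat >> h.py <<'E'
def plan(wps,step=38,th=None,start=None):
    """wps: list of (x,y,z,theta|None,gap[,step]); theta = heading of tool y, mod pi"""
    x,R,o=pose();y=R.as_matrix()[:,1];t=np.arctan2(y[1],y[0]);p=x.copy();rows=[]
    print("at",x.round(4),"th",round(t,3),"gap",round(o["finger_gap"]*1e3,1),"F",np.round(o["contact_force"],1),"t",round(o["t"],1),"tilt",(R.as_matrix()[:2,2]).round(3))
    first=True
    for w in wps:
        tgt=np.array(w[:3]);th=t if w[3] is None else w[3];st=w[5] if len(w)>5 else step
        j1=np.arctan2(tgt[1],tgt[0]);
        if w[3] is not None:
            cand=[th+k*np.pi for k in range(-3,4)];th=min(cand,key=lambda a:abs(a-t)+(100 if abs(((j1-a+np.pi)%(2*np.pi))-np.pi)>2.2 else 0))
        n=max(1,int(np.ceil(max(np.linalg.norm(tgt-p)*1e3/st,abs(th-t)/.115))))
        dt=(th-t)/n;dp=(tgt-p)/n
        tilt=Ro.identity()
        for i in range(n):
            yv=np.array([np.cos(t),np.sin(t),0]);zv=np.array([0,0,-1.]);xv=np.cross(yv,zv)
            s=np.array([xv@dp,yv@dp,zv@dp])*1e3
            rows.append("%g %.1f %.1f %.1f 0 0 %.3f"%(w[4],*s,-dt));t+=dt
        p=tgt
    for i in range(0,len(rows),5):print("; ".join(rows[i:i+5]))
E
python3 - <<'E'
from h import *
plan([(.4315,.352,.10,1.704-np.pi/2,88),(.4315,.352,.013,1.704-np.pi/2,88,29)])
E
```

```text
at [0.1755 0.4948 0.2387] th 1.23 gap 88.0 F [-0.1  1.   0.1] t 1.3 tilt [-0. -0.]
88 -28.9 -4.9 13.9 0 0 0.110; 88 -29.3 -1.7 13.9 0 0 0.110; 88 -29.3 1.5 13.9 0 0 0.110; 88 -28.9 4.7 13.9 0 0 0.110; 88 -28.2 7.8 13.9 0 0 0.110
88 -27.2 10.9 13.9 0 0 0.110; 88 -25.9 13.8 13.9 0 0 0.110; 88 -24.2 16.5 13.9 0 0 0.110; 88 -22.2 19.1 13.9 0 0 0.110; 88 -20.0 21.4 13.9 0 0 0.110
88 0.0 0.0 21.8 0 0 -0.000; 88 0.0 0.0 21.8 0 0 -0.000; 88 0.0 0.0 21.8 0 0 -0.000; 88 0.0 0.0 21.8 0 0 -0.000
```

drive_tool --rows "88 -28.9 -4.9 13.9 0 0 0.11; 88 -29.3 -1.7 13.9 0 0 0.11; 88 -29.3 1.5 13.9 0 0 0.11; 88 -28.9 4.7 13.9 0 0 0.11; 88 -28.2 7.8 13.9 0 0 0.11"

```text
t: 1.72
tcp_pos: [0.3044, 0.4239, 0.17]
tool_rot: [0.436, 0.9, 0.004, 0.0]
contact_force: [-0.1, 1.0, 0.3]
finger_gap: 0.0878
```

drive_tool --rows "88 -27.2 10.9 13.9 0 0 0.11; 88 -25.9 13.8 13.9 0 0 0.11; 88 -24.2 16.5 13.9 0 0 0.11; 88 -22.2 19.1 13.9 0 0 0.11; 88 -20 21.4 13.9 0 0 0.11"

```text
t: 2.13
tcp_pos: [0.4368, 0.3453, 0.0976]
tool_rot: [0.675, 0.738, 0.005, -0.001]
contact_force: [1.2, 0.5, -0.2]
finger_gap: 0.0879
```

Run:
```python
from h import *
b=cam("scene");print(fit([b],[.4315,.352,1.704],outline(),.024,steps=(.004,)))
plan([(.4315,.352,.06,1.704-np.pi/2,88,29),(.4315,.352,.013,1.704-np.pi/2,88,24)])
```

```text
(array([0.4287002 , 0.35430914, 1.67249163]), np.float64(20.097248077392578))
at [0.4399 0.3422 0.095 ] th 0.079 gap 87.6 F [ 2.  -5.3 -4.2] t 2.2 tilt [0.004 0.006]
88 5.2 -3.8 17.5 0 0 -0.027; 88 5.3 -3.7 17.5 0 0 -0.027; 88 0.0 0.0 23.5 0 0 -0.000; 88 0.0 0.0 23.5 0 0 -0.000
```

drive_tool --rows "88 5.2 -3.8 17.5 0 0 -0.027; 88 5.3 -3.7 17.5 0 0 -0.027; 88 0 0 0 0 0 0"

```text
t: 2.43
tcp_pos: [0.4341, 0.35, 0.0578]
tool_rot: [0.66, 0.751, 0.003, -0.0]
contact_force: [-0.0, 1.9, -0.1]
finger_gap: 0.0881
```

Run:
```python
from h import *
plan([(.4315,.352,.013,1.704-np.pi/2,88,16)])
```

```text
at [0.4341 0.35   0.0578] th 0.128 gap 88.1 F [-0.   1.9 -0.1] t 2.4 tilt [0.004 0.006]
88 0.8 -0.8 14.9 0 0 -0.002; 88 0.8 -0.8 14.9 0 0 -0.002; 88 0.8 -0.8 14.9 0 0 -0.002
```

drive_tool --rows "88 0.8 -0.8 14.9 0 0 0; 88 0.8 -0.8 14.9 0 0 0; 88 0.8 -0.8 14.9 0 0 0; 88 0 0 0 0 0 0"

```text
t: 2.77
tcp_pos: [0.4323, 0.3533, 0.0145]
tool_rot: [0.66, 0.751, 0.004, 0.0]
contact_force: [-0.1, -0.1, -0.3]
finger_gap: 0.0877
```

drive_tool --rows "60 0 0 0 0 0 0; 60 0 0 0 0 0 0; 60 0 0 0 0 0 0; 60 0 0 0 0 0 0" --squeeze 25

```text
t: 3.1
tcp_pos: [0.4336, 0.3542, 0.0184]
tool_rot: [0.66, 0.751, 0.006, 0.001]
contact_force: [-0.4, 0.8, -2.1]
finger_gap: 0.0677
```

```bash
python3 - <<'E'
s=open('h.py').read()
s=s.replace('''        p=tgt
    for i''','''        p=tgt
    zt=R.as_matrix();zd=np.array([0,0,-1.]);e=zt.T@np.cross(zt[:,2],zd);f=rows[0].split();f[4]="%.3f"%e[0];f[5]="%.3f"%e[1];rows[0]=" ".join(f)
    for i''');open('h.py','w').write(s)
E
python3 - <<'E'
from h import *
th=1.815-np.pi/2
plan([(.4315,.352,.12,None,60,30),(.4665,.009,.12,th,60,34)])
E
```

```text
at [0.4336 0.3542 0.0184] th 0.129 gap 67.7 F [-0.4  0.8 -2.1] t 3.1 tilt [0.009 0.008]
60 -0.5 -0.6 -25.4 0.010 -0.007 -0.000; 60 -0.5 -0.6 -25.4 0 0 -0.000; 60 -0.5 -0.6 -25.4 0 0 -0.000; 60 -0.5 -0.6 -25.4 0 0 -0.000; 60 -31.3 -0.9 0.0 0 0 -0.010
60 -31.3 -1.2 0.0 0 0 -0.010; 60 -31.3 -1.5 0.0 0 0 -0.010; 60 -31.3 -1.8 0.0 0 0 -0.010; 60 -31.3 -2.2 0.0 0 0 -0.010; 60 -31.2 -2.5 0.0 0 0 -0.010
60 -31.2 -2.8 0.0 0 0 -0.010; 60 -31.2 -3.2 0.0 0 0 -0.010; 60 -31.2 -3.5 0.0 0 0 -0.010; 60 -31.1 -3.8 0.0 0 0 -0.010; 60 -31.1 -4.1 0.0 0 0 -0.010
```

drive_tool --rows "76 0 0 1 0 0 0; 76 0 0 1 0.01 -0.007 0; 76 1.5 -1.5 5 0 0 0; 76 1 -1 4 0 0 0"

```text
t: 3.43
tcp_pos: [0.4321, 0.357, 0.0093]
tool_rot: [0.66, 0.751, 0.002, 0.001]
contact_force: [0.1, 0.1, -0.4]
finger_gap: 0.0757
```

drive_tool --rows "60 0 0 1 0 0 0; 60 0 0 1 0 0 0; 60 0 0 1 0 0 0"

```text
t: 3.68
tcp_pos: [0.4319, 0.3572, 0.0069]
tool_rot: [0.66, 0.751, 0.001, 0.001]
contact_force: [-8.4, -6.4, 21.7]
finger_gap: 0.0676
```

Run:
```python
from h import *
th=1.815-np.pi/2
plan([(.4315,.352,.12,None,60,30),(.4665,.009,.12,th,60,34)])
```

```text
at [0.4319 0.3572 0.0069] th 0.129 gap 67.6 F [-8.4 -6.4 21.7] t 3.7 tilt [0.003 0.001]
60 -1.3 -0.3 -28.3 0.003 -0.000 -0.000; 60 -1.3 -0.3 -28.3 0 0 -0.000; 60 -1.3 -0.3 -28.3 0 0 -0.000; 60 -1.3 -0.3 -28.3 0 0 -0.000; 60 -31.3 -0.9 0.0 0 0 -0.010
60 -31.3 -1.2 0.0 0 0 -0.010; 60 -31.3 -1.5 0.0 0 0 -0.010; 60 -31.3 -1.9 0.0 0 0 -0.010; 60 -31.3 -2.2 0.0 0 0 -0.010; 60 -31.2 -2.5 0.0 0 0 -0.010
60 -31.2 -2.8 0.0 0 0 -0.010; 60 -31.2 -3.2 0.0 0 0 -0.010; 60 -31.2 -3.5 0.0 0 0 -0.010; 60 -31.1 -3.8 0.0 0 0 -0.010; 60 -31.1 -4.1 0.0 0 0 -0.010
```

drive_tool --rows "60 -1.3 -0.3 -28.3 0 0 0; 60 -1.3 -0.3 -28.3 0 0 0; 60 -1.3 -0.3 -28.3 0 0 0; 60 -1.3 -0.3 -28.3 0 0 0; 60 -31.3 -0.9 0 0 0 -0.01"

```text
t: 4.1
tcp_pos: [0.4321, 0.3221, 0.1222]
tool_rot: [0.655, 0.756, -0.001, -0.0]
contact_force: [1.6, -0.2, -0.6]
finger_gap: 0.0674
```

drive_tool --rows "60 -31.3 -1.2 0 0 0 -0.01; 60 -31.3 -1.5 0 0 0 -0.01; 60 -31.3 -1.9 0 0 0 -0.01; 60 -31.3 -2.2 0 0 0 -0.01; 60 -31.2 -2.5 0 0 0 -0.01"

```text
t: 4.52
tcp_pos: [0.4478, 0.1616, 0.1232]
tool_rot: [0.632, 0.775, -0.001, 0.0]
contact_force: [1.1, 0.5, -1.4]
finger_gap: 0.0676
```

drive_tool --rows "60 -31.2 -2.8 0 0 0 -0.01; 60 -31.2 -3.2 0 0 0 -0.01; 60 -31.2 -3.5 0 0 0 -0.01; 60 -25 -3 0 0 0 -0.01; 60 -12 -2 0 0 0 -0.01"

```text
t: 4.93
tcp_pos: [0.4608, 0.022, 0.1222]
tool_rot: [0.613, 0.79, -0.001, -0.001]
contact_force: [0.3, 0.8, -0.9]
finger_gap: 0.0676
```

drive_tool --rows "60 0 0 0 0 0 0; 60 0 0 0 0 0 0"

```text
t: 5.1
tcp_pos: [0.4607, 0.0196, 0.1217]
tool_rot: [0.614, 0.789, -0.002, -0.001]
contact_force: [0.1, -0.2, -1.2]
finger_gap: 0.0678
```

Run:
```python
from h import *
th=1.815-np.pi/2
plan([(.4665,.009,.05,th,60,34)])
b=cam("scene");a=cam("top");p,R,o=pose();print(p)
z=p[2]-.007+.024
for ps in([b],[a],[a,b]):
    for s in (True,False): print(fit(ps,[p[0],p[1],1.815],outline(),z,signed=s,steps=(.006,)))
save(b,"s1.png",(170,110,310,220),5)
```

```text
at [0.4607 0.0196 0.1217] th 0.247 gap 67.8 F [ 0.1 -0.2 -1.2] t 5.1 tilt [-0.004 -0.001]
60 -3.9 1.0 23.9 -0.004 0.000 0.001; 60 -3.9 1.0 23.9 0 0 0.001; 60 -3.9 1.0 23.9 0 0 0.001
[0.46068103 0.02047807 0.12180428]
(array([0.44927546, 0.0436924 , 1.82332938]), np.float64(7.533998966217041))
(array([0.46142277, 0.00928999, 1.86116745]), np.float64(28.40151023864746))
(array([0.46643212, 0.02191022, 1.64242294]), np.float64(9.089570999145508))
(array([0.45241154, 0.0033964 , 1.86545127]), np.float64(26.434768676757812))
(array([0.44653447, 0.03991174, 1.88970828]), np.float64(4.375962257385254))
(array([0.4616114 , 0.00632869, 1.86173146]), np.float64(23.342510223388672))
```

View pics/s1.png

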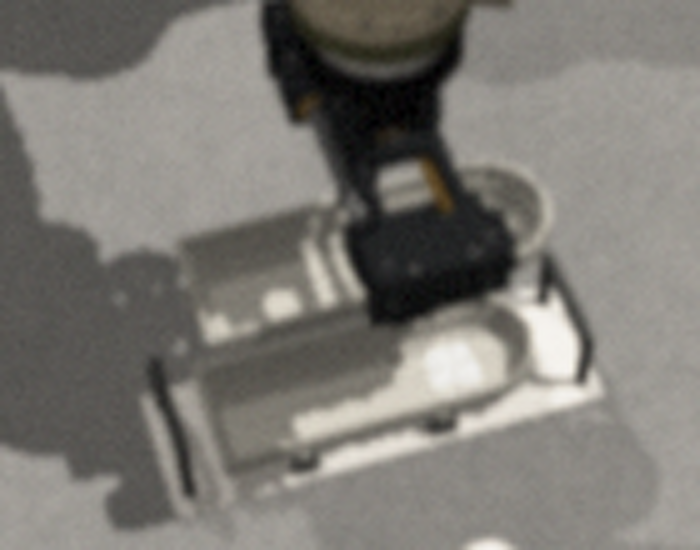

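Run:
```python
from h import *
b=cam("scene");p,R,o=pose();z=p[2]+.017
for c in((180,243),(548,200),(490,165)):
    print(c,ray(b,(c[0]/5+170,c[1]/5+110),z))
u=np.array([np.cos(1.818),np.sin(1.818)]);n=np.array([-u[1],u[0]])
for off in(0,-.005,-.03):
    print(off,[ (5*(np.array(proj(b,[*(p[:2]+u*(off+l)+n*w),z]))-[170,110])).round() for l,w in((-.095,.034),(-.095,-.034),(.095,0))])
im=overlay(b,[((*(p[:2]+u*-.005),1.818),outline(),z),((.4665,.009,1.815),outline(),.030)],(170,110,310,220),5,0);cv2.imwrite("pics/s1o.png",im)
```

```text
(180, 243) [ 0.45676321 -0.0822643   0.13882988]
(548, 200) [0.44329514 0.10769297 0.13882988]
(490, 165) [0.41719723 0.08030766 0.13882988]
0 [array([185., 234.]), array([221., 336.]), array([556., 191.])]
-0.005 [array([175., 236.]), array([211., 339.]), array([547., 193.])]
-0.03 [array([128., 249.]), array([161., 352.]), array([502., 205.])]
```

View pics/s1o.png

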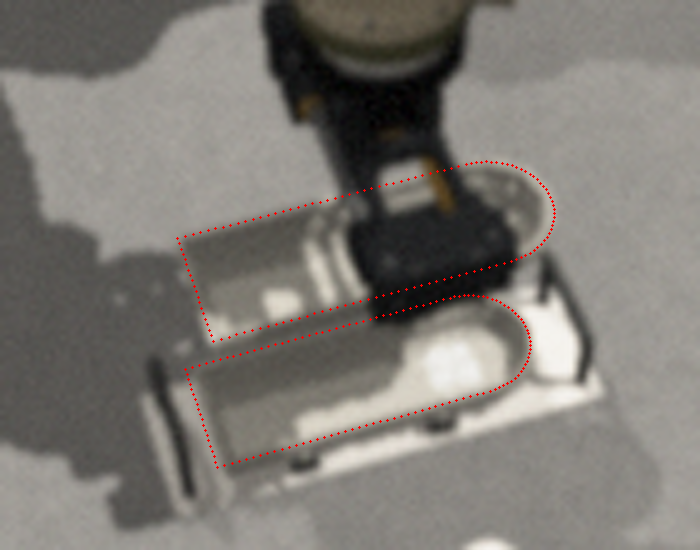

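Run:
```python
from h import *
plan([(.4653,.0138,.05,1.815-np.pi/2,60,20)])
```

```text
at [0.4607 0.0207 0.1218] th 0.25 gap 67.5 F [-0.4  0.3 -1.4] t 5.2 tilt [-0.003 -0.001]
60 -2.0 0.7 18.0 -0.004 0.000 0.001; 60 -2.0 0.7 18.0 0 0 0.001; 60 -2.0 0.7 18.0 0 0 0.001; 60 -2.0 0.7 18.0 0 0 0.001
```

drive_tool --rows "60 -2.2 0.8 18 -0.004 0 0.001; 60 -2 0.8 18 0 0 0.001; 60 -2 0.8 18 0 0 0.001; 60 -2 0.8 16 0 0 0.001; 60 0 0 0 0 0 0"

```text
t: 5.67
tcp_pos: [0.4666, 0.0183, 0.0503]
tool_rot: [0.612, 0.791, 0.001, 0.002]
contact_force: [-0.8, -0.3, -2.2]
finger_gap: 0.0681
```

Run:
```python
from h import *
plan([(.4653,.0138,.035,1.815-np.pi/2,60,20)])
b=cam("scene");p,R,o=pose();u=np.array([np.cos(1.818),np.sin(1.818)])
im=overlay(b,[((*(p[:2]+u*-.005),1.818),outline(),p[2]+.017),((.4665,.009,1.815),outline(),.030)],(190,130,300,220),6,0);cv2.imwrite("pics/s2o.png",im)
```

```text
at [0.4666 0.0183 0.0503] th 0.253 gap 68.1 F [-0.8 -0.3 -2.2] t 5.7 tilt [ 0.004 -0.   ]
60 -4.1 -2.4 15.3 0.004 0.001 0.008
```

View pics/s2o.png

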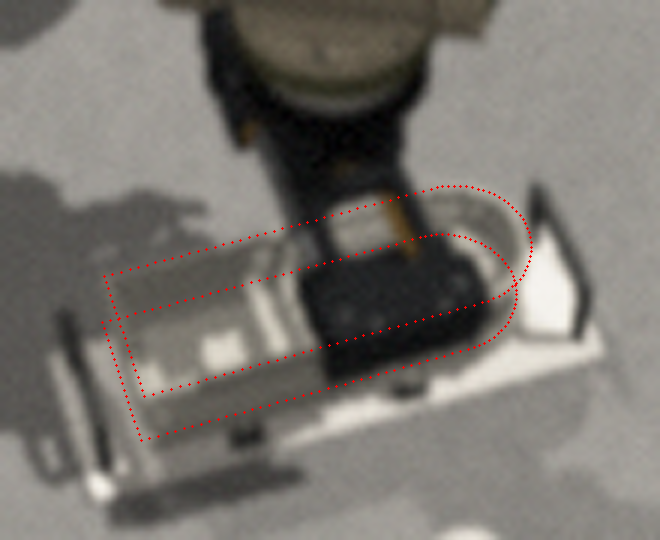

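The held tray is square over the base, sitting slightly low in the fingers. I'll lower it while watching the force.

drive_tool --rows "60 -3.5 -2 3 0.004 0 0.008; 60 0 0 4 0 0 0; 60 0 0 3 0 0 0"

```text
t: 5.97
tcp_pos: [0.4671, 0.0153, 0.0435]
tool_rot: [0.615, 0.789, 0.001, 0.003]
contact_force: [0.5, -0.3, -1.3]
finger_gap: 0.0676
```

Run:
```python
from h import *
plan([(.4653,.0138,.03,1.815-np.pi/2,60,20)])
```

```text
at [0.4671 0.0153 0.0435] th 0.246 gap 67.6 F [ 0.5 -0.3 -1.3] t 6.0 tilt [ 0.005 -0.002]
60 -1.0 -2.2 13.5 0.005 0.004 0.002
```

drive_tool --rows "60 -1 -2.2 3 0.004 0.004 0; 60 0 -0.5 3 0 0 0; 60 0 -0.5 3 0 0 0; 60 0 0 3 0 0 0"

```text
t: 6.3
tcp_pos: [0.4646, 0.0138, 0.0318]
tool_rot: [0.615, 0.789, 0.001, 0.001]
contact_force: [-1.4, 6.3, 1.8]
finger_gap: 0.0681
```

drive_tool --rows "60 0 0 3 0 0 0; 60 0 0 3 0 0 0"

```text
t: 6.47
tcp_pos: [0.4655, 0.0142, 0.0276]
tool_rot: [0.615, 0.789, 0.002, 0.001]
contact_force: [-11.9, -0.2, 35.6]
finger_gap: 0.0677
```

drive_tool --rows "76 0 0 0 0 0 0; 78 0 0 0 0 0 0; 78 0 0 0 0 0 0"

```text
t: 6.72
tcp_pos: [0.4662, 0.014, 0.0282]
tool_rot: [0.615, 0.789, 0.002, 0.003]
contact_force: [-0.2, -0.1, -0.2]
finger_gap: 0.0778
```

Run:
```python
from h import *
plan([(.4653,.0138,.13,None,84,30),(.5,.15,.2,None,88,38)])
```

```text
at [0.4662 0.014  0.0282] th 0.246 gap 77.8 F [-0.2 -0.1 -0.2] t 6.7 tilt [0.007 0.   ]
84 0.0 -0.2 -25.4 0.007 0.001 -0.000; 84 0.0 -0.2 -25.4 0 0 -0.000; 84 0.0 -0.2 -25.4 0 0 -0.000; 84 0.0 -0.2 -25.4 0 0 -0.000; 88 24.7 13.4 -14.0 0 0 -0.000
88 24.7 13.4 -14.0 0 0 -0.000; 88 24.7 13.4 -14.0 0 0 -0.000; 88 24.7 13.4 -14.0 0 0 -0.000; 88 24.7 13.4 -14.0 0 0 -0.000
```

Retreat toward tray 1, then check the nesting.

drive_tool --rows "84 0 0 -25 0.007 0 0; 84 0 0 -25 0 0 0; 84 0 0 -25 0 0 0; 84 0 0 -25 0 0 0; 88 30 18 -14 0 0 0"

```text
t: 7.13
tcp_pos: [0.4741, 0.0448, 0.1431]
tool_rot: [0.617, 0.787, -0.003, -0.003]
contact_force: [1.4, -0.7, 0.8]
finger_gap: 0.0877
```

drive_tool --rows "88 34 20 -5 0 0 0; 88 34 20 0 0 0 0; 88 34 20 0 0 0 0; 88 34 20 0 0 0 0; 88 34 20 0 0 0 0"

```text
t: 7.55
tcp_pos: [0.5348, 0.2394, 0.1526]
tool_rot: [0.62, 0.785, -0.0, 0.001]
contact_force: [0.6, -1.3, 0.7]
finger_gap: 0.0879
```

Run:
```python
from h import *
a=cam("top");b=cam("scene")
for z in(.042,.047):
  for ps in([a],[b],[a,b]): print(z,fit(ps,[.4665,.009,1.815],outline(),z,signed=False,steps=(.003,)))
v=(.4665,.009,1.815);it=[(v,outline(),.042)]
A=overlay(a,it,(210,170,310,235),6,0);B=overlay(b,it,(190,140,300,220),6,0)
im=np.zeros((A.shape[0]+B.shape[0],max(A.shape[1],B.shape[1]),3),np.uint8);im[:A.shape[0],:A.shape[1]]=A;im[A.shape[0]:,:B.shape[1]]=B
cv2.imwrite("pics/n1.png",cv2.resize(im,None,fx=.65,fy=.65))
for ps in([a],[b]):print("t1",fit(ps,[.62,.323,1.126],outline(),.024,steps=(.004,)))
th=1.126-np.pi/2
plan([(.62,.323,.09,th,88,36)])
```

```text
0.042 (array([0.47070105, 0.01260332, 1.80519287]), np.float64(30.89075469970703))
0.042 (array([0.4637393 , 0.00627362, 1.76445803]), np.float64(21.79237174987793))
0.042 (array([0.47044798, 0.0130951 , 1.80246687]), np.float64(22.760013580322266))
0.047 (array([0.47038808, 0.01263976, 1.80584668]), np.float64(30.7958984375))
0.047 (array([0.4659268 , 0.00500319, 1.72891391]), np.float64(22.0304012298584))
0.047 (array([0.46983525, 0.0129103 , 1.79626671]), np.float64(23.601627349853516))
t1 (array([0.63288275, 0.31606317, 1.68286686]), np.float64(16.107696533203125))
t1 (array([0.61913349, 0.3234586 , 1.12048219]), np.float64(19.16456413269043))
at [0.5348 0.2419 0.1519] th 0.239 gap 88.0 F [-0.5 -0.3 -0.2] t 7.7 tilt [ 0.001 -0.   ]
88 9.8 17.0 10.3 0.000 0.000 0.114; 88 11.7 15.8 10.3 0 0 0.114; 88 13.4 14.3 10.3 0 0 0.114; 88 14.9 12.7 10.3 0 0 0.114; 88 16.3 11.0 10.3 0 0 0.114
88 17.4 9.0 10.3 0 0 0.114
```

View pics/n1.png

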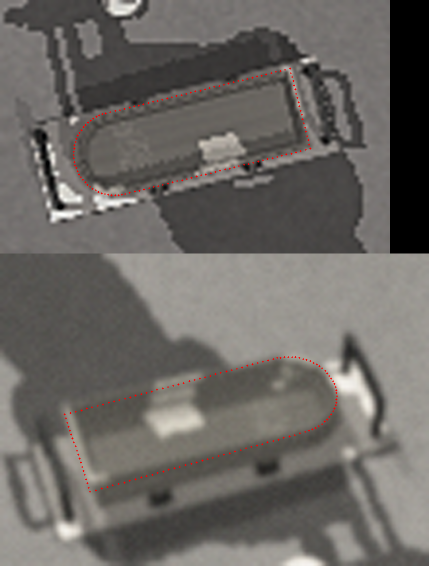

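Nested: the outline drawn at the seated height (z 0.042) matches the tray in both views. On to tray 1.

drive_tool --rows "88 9.8 17 10.3 0 0 0.114; 88 11.7 15.8 10.3 0 0 0.114; 88 13.4 14.3 10.3 0 0 0.114; 88 14.9 12.7 10.3 0 0 0.114; 88 16.3 11 10.3 0 0 0.114"

```text
t: 8.07
tcp_pos: [0.6078, 0.3101, 0.0993]
tool_rot: [0.82, 0.572, 0.0, 0.001]
contact_force: [0.3, 0.1, 0.2]
finger_gap: 0.088
```

drive_tool --rows "88 12 6 10.3 0 0 0.114; 88 0 0 0 0 0 0"

```text
t: 8.23
tcp_pos: [0.6186, 0.3196, 0.0848]
tool_rot: [0.854, 0.52, -0.001, 0.001]
contact_force: [0.5, 0.6, -0.7]
finger_gap: 0.0878
```

Run:
```python
from h import *
b=cam("scene");print("t1",fit([b],[.62,.323,1.126],outline(),.024,steps=(.004,)))
plan([(.62,.323,.012,1.126-np.pi/2,88,16)])
```

```text
t1 (array([0.62182445, 0.32900196, 1.13866792]), np.float64(19.482467651367188))
at [0.6182 0.319  0.0859] th -0.471 gap 88.1 F [-0.4  0.6 -0.2] t 8.3 tilt [-0.001 -0.003]
88 0.9 -0.0 14.8 0.000 0.003 -0.005; 88 0.9 -0.0 14.8 0 0 -0.005; 88 0.9 -0.0 14.8 0 0 -0.005; 88 0.9 -0.0 14.8 0 0 -0.005; 88 0.9 -0.0 14.8 0 0 -0.005
```

drive_tool --rows "88 0.9 0 15 0 0.003 -0.005; 88 0.9 0 15 0 0 -0.005; 88 0.9 0 15 0 0 -0.005; 88 0.9 0 14 0 0 -0.005; 88 0.9 0 13 0 0 -0.005"

```text
t: 8.7
tcp_pos: [0.6214, 0.3193, 0.0183]
tool_rot: [0.841, 0.541, 0.004, 0.002]
contact_force: [0.4, 0.1, 0.2]
finger_gap: 0.088
```

drive_tool --rows "60 0 0 0.5 0 0 0; 60 0 0 0.5 0 0 0; 60 0 0 0.5 0 0 0; 60 0 0 0.5 0 0 0"

```text
t: 9.03
tcp_pos: [0.6205, 0.3179, 0.0151]
tool_rot: [0.84, 0.543, 0.003, 0.001]
contact_force: [-0.4, 0.5, -1.7]
finger_gap: 0.0675
```

Run:
```python
from h import *
p,R,o=pose();
plan([(p[0],p[1],.13,None,60,28),(.4655,.0142,.13,1.815-np.pi/2,60,33)])
```

```text
at [0.6205 0.3179 0.0151] th -0.423 gap 67.5 F [-0.4  0.5 -1.7] t 9.0 tilt [0.006 0.   ]
60 0.0 0.0 -23.0 0.005 -0.003 -0.000; 60 0.0 0.0 -23.0 0 0 -0.000; 60 0.0 0.0 -23.0 0 0 -0.000; 60 0.0 0.0 -23.0 0 0 -0.000; 60 0.0 0.0 -23.0 0 0 -0.000
60 -31.0 -1.5 0.0 0 0 -0.061; 60 -30.8 -3.4 0.0 0 0 -0.061; 60 -30.6 -5.2 0.0 0 0 -0.061; 60 -30.2 -7.1 0.0 0 0 -0.061; 60 -29.7 -8.9 0.0 0 0 -0.061
60 -29.1 -10.7 0.0 0 0 -0.061; 60 -28.4 -12.4 0.0 0 0 -0.061; 60 -27.6 -14.1 0.0 0 0 -0.061; 60 -26.7 -15.8 0.0 0 0 -0.061; 60 -25.7 -17.4 0.0 0 0 -0.061
60 -24.6 -18.9 0.0 0 0 -0.061
```

drive_tool --rows "60 0 0 -23 0.005 -0.003 0; 60 0 0 -23 0 0 0; 60 0 0 -23 0 0 0; 60 0 0 -23 0 0 0; 60 0 0 -23 0 0 0"

```text
t: 9.45
tcp_pos: [0.6182, 0.317, 0.1305]
tool_rot: [0.839, 0.543, -0.005, -0.001]
contact_force: [0.6, 0.2, -1.8]
finger_gap: 0.0677
```

drive_tool --rows "60 -31 -1.5 0 0 0 -0.061; 60 -30.8 -3.4 0 0 0 -0.061; 60 -30.6 -5.2 0 0 0 -0.061; 60 -30.2 -7.1 0 0 0 -0.061; 60 -29.7 -8.9 0 0 0 -0.061"

```text
t: 9.87
tcp_pos: [0.5501, 0.1792, 0.1404]
tool_rot: [0.74, 0.672, 0.005, 0.003]
contact_force: [1.1, -0.0, -0.8]
finger_gap: 0.0675
```

drive_tool --rows "60 -29.1 -10.7 0 0 0 -0.061; 60 -28.4 -12.4 0 0 0 -0.061; 60 -27.6 -14.1 0 0 0 -0.061; 60 -24 -14.5 0 0 0 -0.061; 60 -14 -10 0 0 0 -0.061"

```text
t: 10.28
tcp_pos: [0.4862, 0.0478, 0.1428]
tool_rot: [0.623, 0.782, 0.006, 0.006]
contact_force: [0.3, -0.4, -1.4]
finger_gap: 0.0675
```

drive_tool --rows "60 0 0 0 0 0 0; 60 0 0 0 0 0 0"

```text
t: 10.45
tcp_pos: [0.4855, 0.0453, 0.1442]
tool_rot: [0.624, 0.782, 0.007, 0.007]
contact_force: [0.3, 0.7, -1.4]
finger_gap: 0.0677
```

Run:
```python
from h import *
b=cam("scene");p,R,o=pose();y=R.as_matrix()[:,1];yaw=np.arctan2(y[1],y[0])+np.pi/2
u=np.array([np.cos(yaw),np.sin(yaw)])
im=overlay(b,[((*(p[:2]+u*.005),yaw),outline(),p[2]+.009)],(170,90,310,220),5,0);cv2.imwrite("pics/s3o.png",im)
c=np.array([.4665,.009])-u*.005
plan([(*c,.075,1.815-np.pi/2,60,20)])
```

```text
at [0.4856 0.0456 0.1442] th 0.224 gap 67.5 F [ 1.5  0.6 -0.8] t 10.5 tilt [0.02  0.001]
60 -7.3 -5.4 13.8 0.020 0.004 -0.004; 60 -7.3 -5.4 13.8 0 0 -0.004; 60 -7.2 -5.4 13.8 0 0 -0.004; 60 -7.2 -5.4 13.8 0 0 -0.004; 60 -7.2 -5.5 13.8 0 0 -0.004
```

View pics/s3o.png

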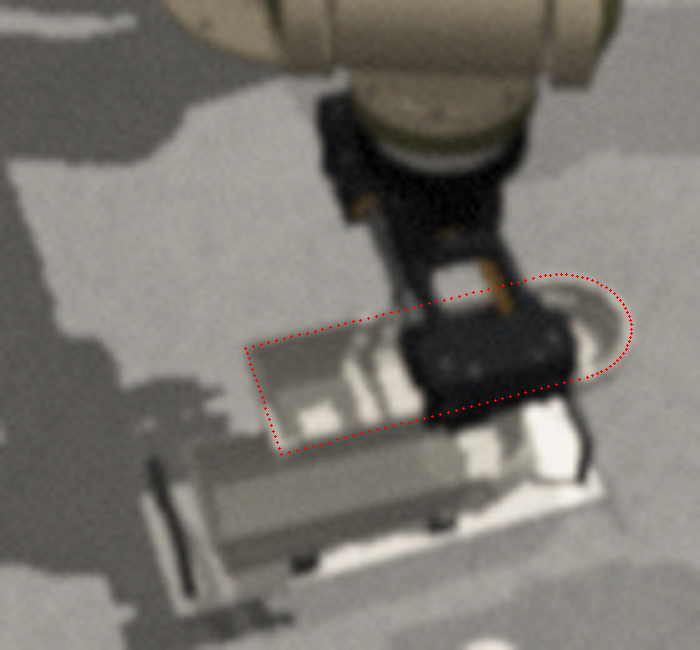

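The outline with a +5 mm offset matches the held tray well. Lowering.

drive_tool --rows "60 -7.3 -5.4 13.8 0.02 0.004 -0.004; 60 -7.3 -5.4 13.8 0 0 -0.004; 60 -7.2 -5.4 13.8 0 0 -0.004; 60 -7.2 -5.4 13.8 0 0 -0.004; 60 -7.2 -5.5 10 0 0 -0.004"

```text
t: 10.92
tcp_pos: [0.4699, 0.0059, 0.0753]
tool_rot: [0.614, 0.789, 0.0, 0.0]
contact_force: [0.2, -0.7, -2.6]
finger_gap: 0.0675
```

drive_tool --rows "60 0 0 0 0 0 0"

```text
t: 11.0
tcp_pos: [0.4686, 0.0056, 0.0728]
tool_rot: [0.614, 0.789, -0.001, -0.002]
contact_force: [-0.1, 0.4, -2.1]
finger_gap: 0.0673
```

Run:
```python
from h import *
plan([(.4677,.0045,.062,1.815-np.pi/2,60,7)])
```

```text
at [0.4686 0.0056 0.0728] th 0.249 gap 67.3 F [-0.1  0.4 -2.1] t 11.0 tilt [-0.004  0.001]
60 -0.4 -0.6 5.4 -0.004 -0.002 0.002; 60 -0.4 -0.6 5.4 0 0 0.002
```

drive_tool --rows "60 -0.5 -0.6 6 -0.004 -0.002 0.002; 60 -0.4 -0.6 4 0 0 0; 60 0 0 3 0 0 0; 60 0 0 2 0 0 0"

```text
t: 11.33
tcp_pos: [0.4684, 0.0059, 0.0559]
tool_rot: [0.615, 0.789, -0.0, -0.0]
contact_force: [-0.6, -0.8, -0.6]
finger_gap: 0.0677
```

Run:
```python
from h import *
plan([(.4677,.0045,.045,1.815-np.pi/2,60,4)])
```

```text
at [0.4684 0.0059 0.0559] th 0.247 gap 67.7 F [-0.6 -0.8 -0.6] t 11.3 tilt [-0.001  0.   ]
60 -0.4 -0.3 3.6 -0.001 -0.000 0.001; 60 -0.4 -0.3 3.6 0 0 0.001; 60 -0.4 -0.3 3.6 0 0 0.001
```

drive_tool --rows "60 -0.6 -0.5 3 0 0 0.001; 60 -0.5 -0.3 3 0 0 0; 60 0 0 2 0 0 0"

```text
t: 11.58
tcp_pos: [0.4685, 0.0052, 0.0491]
tool_rot: [0.615, 0.789, -0.0, 0.0]
contact_force: [-12.9, -0.1, 34.1]
finger_gap: 0.0677
```

drive_tool --rows "60 0 0 2 0 0 0; 60 0 0 2 0 0 0"

```text
t: 11.75
tcp_pos: [0.4685, 0.0051, 0.049]
tool_rot: [0.614, 0.789, -0.001, 0.0]
contact_force: [-12.5, 1.6, 32.2]
finger_gap: 0.0678
```

drive_tool --rows "76 0 0 0 0 0 0; 78 0 0 0 0 0 0; 78 0 0 0 0 0 0"

```text
t: 12.0
tcp_pos: [0.4695, 0.005, 0.0505]
tool_rot: [0.614, 0.789, 0.0, 0.002]
contact_force: [0.7, -0.9, 0.2]
finger_gap: 0.0776
```

drive_tool --rows "84 0 0 -25 0 0 0; 84 0 0 -25 0 0 0; 84 0 0 -25 0 0 0; 84 0 0 -20 0 0 0; 88 34 -16 0 0 0 0.115"

```text
t: 12.42
tcp_pos: [0.4474, 0.032, 0.1481]
tool_rot: [0.659, 0.752, 0.0, 0.002]
contact_force: [0.8, 0.2, 0.3]
finger_gap: 0.0873
```

Run:
```python
from h import *
plan([(.43,-.345,.12,.772-np.pi/2,88,36)])
```

```text
at [0.4474 0.032  0.1481] th 0.131 gap 87.3 F [0.8 0.2 0.3] t 12.4 tilt [ 0.003 -0.002]
88 -33.8 -6.1 2.6 0.003 0.003 0.085; 88 -34.2 -3.2 2.6 0 0 0.085; 88 -34.3 -0.3 2.6 0 0 0.085; 88 -34.2 2.6 2.6 0 0 0.085; 88 -33.9 5.5 2.6 0 0 0.085
88 -33.3 8.3 2.6 0 0 0.085; 88 -32.5 11.1 2.6 0 0 0.085; 88 -31.4 13.8 2.6 0 0 0.085; 88 -30.1 16.4 2.6 0 0 0.085; 88 -28.6 18.9 2.6 0 0 0.085
88 -26.9 21.3 2.6 0 0 0.085
```

drive_tool --rows "88 -33.8 -6.1 2.6 0 0 0.085; 88 -34.2 -3.2 2.6 0 0 0.085; 88 -34.3 -0.3 2.6 0 0 0.085; 88 -34.2 2.6 2.6 0 0 0.085; 88 -33.9 5.5 2.6 0 0 0.085"

```text
t: 12.83
tcp_pos: [0.4384, -0.1293, 0.1366]
tool_rot: [0.801, 0.598, 0.003, 0.003]
contact_force: [-0.3, 0.9, -0.2]
finger_gap: 0.0882
```

drive_tool --rows "88 -33.3 8.3 2.6 0 0 0.085; 88 -32.5 11.1 2.6 0 0 0.085; 88 -31.4 13.8 2.6 0 0 0.085; 88 -24 14 2.6 0 0 0.085; 88 -12 8 2.6 0 0 0.085"

```text
t: 13.25
tcp_pos: [0.4303, -0.285, 0.1224]
tool_rot: [0.914, 0.405, 0.003, 0.003]
contact_force: [0.8, -0.2, -0.2]
finger_gap: 0.0878
```

```bash
cat >> h.py <<'E'
def two(a,b,it,f,ca=(210,170,310,235),cb=(190,140,300,220),s=4):
    A=overlay(a,it,ca,s,0);B=overlay(b,it,cb,s,0)
    im=np.zeros((A.shape[0]+B.shape[0],max(A.shape[1],B.shape[1]),3),np.uint8);im[:A.shape[0],:A.shape[1]]=A;im[A.shape[0]:,:B.shape[1]]=B
    cv2.imwrite("pics/"+f,im)
E
python3 - <<'E'
from h import *
a=cam("top");b=cam("scene")
for z in(.046,.050,.054,.058,.062):
  print(z,*fit([b],[.4665,.009,1.815],outline(),z,signed=False,steps=(.003,)),*fit([a],[.4665,.009,1.815],outline(),z,signed=False,steps=(.003,)))
two(a,b,[((.4665,.009,1.815),outline(),.054)],"n2.png",s=5)
print("t3",fit([b],[.43,-.345,.772],outline(),.024,steps=(.004,)))
plan([(.43,-.345,.012,.772-np.pi/2,88,16)])
E
```

```text
0.046 [0.45945908 0.00865424 1.75189272] 37.37849044799805 [0.45895937 0.00428511 1.82583014] 40.958839416503906
0.05 [0.46229144 0.00846299 1.75309678] 36.38554382324219 [0.4587082  0.00436375 1.82602621] 40.73531723022461
0.054 [0.46577572 0.00443167 1.74886647] 35.575706481933594 [ 0.46102384 -0.00470184  1.82182292] 44.486976623535156
0.058 [0.46859311 0.00409966 1.74768658] 35.3448600769043 [ 0.46067101 -0.00443489  1.82244019] 44.11179733276367
0.062 [0.47143334 0.00364577 1.74690525] 34.972652435302734 [ 0.46039562 -0.00420899  1.82281342] 43.67790222167969
t3 (array([ 0.42990435, -0.34485886,  0.78650329]), np.float64(24.917400360107422))
at [ 0.4302 -0.284   0.1221] th -0.736 gap 88.2 F [ 0.5  1.  -0.2] t 13.3 tilt [ 0.008 -0.002]
88 -5.7 5.1 13.8 0.007 -0.004 0.008; 88 -5.6 5.1 13.8 0 0 0.008; 88 -5.6 5.2 13.8 0 0 0.008; 88 -5.5 5.2 13.8 0 0 0.008; 88 -5.5 5.3 13.8 0 0 0.008
88 -5.5 5.3 13.8 0 0 0.008; 88 -5.4 5.4 13.8 0 0 0.008; 88 -5.4 5.4 13.8 0 0 0.008
```

View pics/n2.png

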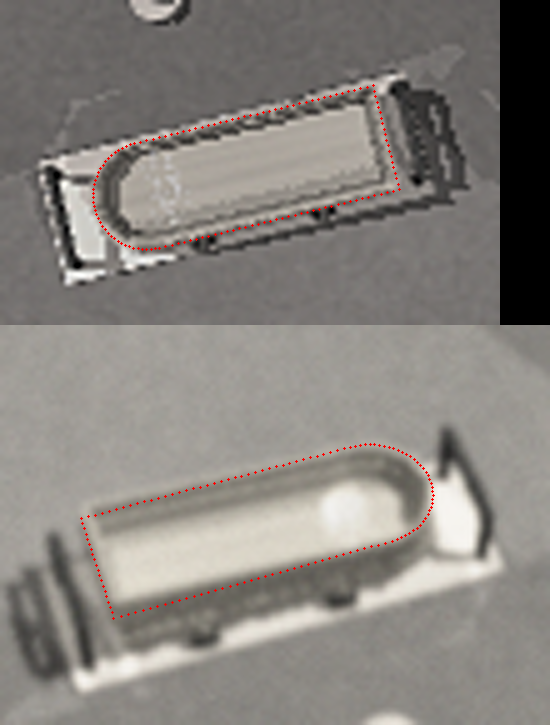

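Second tray is home at z 0.054, and the outline coincides in both views. Now tray 3.

drive_tool --rows "88 -7 6 13.8 0.007 -0.004 0.008; 88 -7 6 13.8 0 0 0.008; 88 -7 6 13.8 0 0 0.008; 88 -6 6 13.8 0 0 0.008; 88 -5.5 5.3 10 0 0 0.008"

```text
t: 13.77
tcp_pos: [0.4316, -0.3251, 0.0563]
tool_rot: [0.919, 0.394, 0.001, 0.001]
contact_force: [-0.1, -0.9, 0.8]
finger_gap: 0.0882
```

drive_tool --rows "88 -4 4 4 0 0 0.008; 88 0 0 0 0 0 0"

```text
t: 13.93
tcp_pos: [0.4316, -0.3301, 0.0504]
tool_rot: [0.92, 0.391, 0.0, -0.0]
contact_force: [0.5, -0.1, 0.1]
finger_gap: 0.0878
```

Run:
```python
from h import *
plan([(.43,-.345,.012,.776-np.pi/2,88,16)])
```

```text
at [ 0.4316 -0.3301  0.0504] th -0.768 gap 87.8 F [ 0.5 -0.1  0.1] t 13.9 tilt [0.001 0.001]
88 -4.0 3.1 12.8 -0.000 -0.001 0.009; 88 -3.9 3.1 12.8 0 0 0.009; 88 -3.9 3.1 12.8 0 0 0.009
```

drive_tool --rows "88 -5 4 10 0 0 0.009; 88 -4.5 3.8 12.8 0 0 0.009; 88 -4 3.1 12.8 0 0 0.009; 88 0 0 3 0 0 0"

```text
t: 14.27
tcp_pos: [0.4311, -0.3484, 0.0107]
tool_rot: [0.925, 0.379, 0.001, 0.001]
contact_force: [-0.2, -0.1, -0.1]
finger_gap: 0.088
```

drive_tool --rows "60 0 0 0.5 0 0 0; 60 0 0 0.5 0 0 0; 60 0 0 0.5 0 0 0; 60 0 0 0.5 0 0 0"

```text
t: 14.6
tcp_pos: [0.431, -0.3479, 0.0081]
tool_rot: [0.925, 0.379, 0.001, 0.001]
contact_force: [-3.0, -0.0, 4.2]
finger_gap: 0.0676
```

Run:
```python
from h import *
p,R,o=pose();c=np.array([.43,-.345]);u=np.array([np.cos(.778),np.sin(.778)]);d=(c-p[:2])@u;print("off",d)
U=np.array([np.cos(1.815),np.sin(1.815)]);t=np.array([.4665,.009])-U*d;print(t)
plan([(p[0],p[1],.14,None,60,28),(*t,.14,1.815-np.pi/2,60,33)])
```

```text
off 0.001375253234653117
[0.46683251 0.00766555]
at [ 0.431  -0.3479  0.0081] th -0.793 gap 67.6 F [-3.  -0.   4.2] t 14.6 tilt [ 0.002 -0.001]
60 0.0 0.0 -26.4 0.002 -0.001 -0.000; 60 0.0 0.0 -26.4 0 0 -0.000; 60 0.0 0.0 -26.4 0 0 -0.000; 60 0.0 0.0 -26.4 0 0 -0.000; 60 0.0 0.0 -26.4 0 0 -0.000
60 25.0 -20.7 0.0 0 0 -0.094; 60 26.8 -18.3 0.0 0 0 -0.094; 60 28.5 -15.7 0.0 0 0 -0.094; 60 29.8 -12.9 0.0 0 0 -0.094; 60 30.9 -10.1 0.0 0 0 -0.094
60 31.7 -7.1 0.0 0 0 -0.094; 60 32.2 -4.1 0.0 0 0 -0.094; 60 32.5 -1.1 0.0 0 0 -0.094; 60 32.4 2.0 0.0 0 0 -0.094; 60 32.1 5.1 0.0 0 0 -0.094
60 31.5 8.1 0.0 0 0 -0.094
```

drive_tool --rows "60 0 0 -26.4 0 0 0; 60 0 0 -26.4 0 0 0; 60 0 0 -26.4 0 0 0; 60 0 0 -26.4 0 0 0; 60 0 0 -26.4 0 0 0"

```text
t: 15.02
tcp_pos: [0.4288, -0.3446, 0.1406]
tool_rot: [0.925, 0.38, -0.001, -0.005]
contact_force: [0.6, -0.7, -1.7]
finger_gap: 0.0677
```

drive_tool --rows "60 25 -20.7 0 0 0 -0.094; 60 26.8 -18.3 0 0 0 -0.094; 60 28.5 -15.7 0 0 0 -0.094; 60 29.8 -12.9 0 0 0 -0.094; 60 30.9 -10.1 0 0 0 -0.094"

```text
t: 15.43
tcp_pos: [0.446, -0.1838, 0.1489]
tool_rot: [0.808, 0.589, 0.001, 0.004]
contact_force: [0.1, -0.4, -1.3]
finger_gap: 0.0676
```

drive_tool --rows "60 31.7 -7.1 0 0 0 -0.094; 60 32.2 -4.1 0 0 0 -0.094; 60 32.5 -1.1 0 0 0 -0.094; 60 26 2 0 0 0 -0.094; 60 13 3 0 0 0 -0.094"

```text
t: 15.85
tcp_pos: [0.4572, -0.0371, 0.15]
tool_rot: [0.638, 0.77, 0.001, 0.006]
contact_force: [-0.0, -0.6, -1.5]
finger_gap: 0.0675
```

drive_tool --rows "60 0 0 0 0 0 0; 60 0 0 0 0 0 0"

```text
t: 16.02
tcp_pos: [0.457, -0.0343, 0.1506]
tool_rot: [0.635, 0.772, 0.001, 0.006]
contact_force: [0.9, 0.3, -1.7]
finger_gap: 0.0678
```

Run:
```python
from h import *
plan([(.4668,.0077,.085,1.815-np.pi/2,60,18)])
```

```text
at [ 0.457  -0.0343  0.1506] th 0.194 gap 67.8 F [ 0.9  0.3 -1.7] t 16.0 tilt [ 0.011 -0.005]
60 7.9 3.5 13.1 0.010 0.007 -0.010; 60 7.8 3.6 13.1 0 0 -0.010; 60 7.8 3.7 13.1 0 0 -0.010; 60 7.7 3.8 13.1 0 0 -0.010; 60 7.7 3.8 13.1 0 0 -0.010
```

drive_tool --rows "60 8 3.5 13.1 0.01 0.007 -0.01; 60 8 3.6 13.1 0 0 -0.01; 60 8 3.7 13.1 0 0 -0.01; 60 8 3.8 13.1 0 0 -0.01; 60 7.7 3.8 9 0 0 -0.01"

```text
t: 16.43
tcp_pos: [0.4692, 0.0038, 0.0895]
tool_rot: [0.623, 0.782, 0.001, 0.004]
contact_force: [-0.1, -0.4, -1.9]
finger_gap: 0.0679
```

drive_tool --rows "60 0 0 0 0 0 0"

```text
t: 16.52
tcp_pos: [0.4686, 0.0041, 0.0881]
tool_rot: [0.623, 0.782, 0.0, 0.002]
contact_force: [1.1, -0.1, -2.7]
finger_gap: 0.0679
```

Run:
```python
from h import *
b=cam("scene");a=cam("top");p,R,o=pose();y=R.as_matrix()[:,1];yaw=np.arctan2(y[1],y[0])+np.pi/2
u=np.array([np.cos(yaw),np.sin(yaw)])
im=overlay(b,[((*(p[:2]+u*.0014),yaw),outline(),p[2]+.016)],(180,110,300,210),6,0);cv2.imwrite("pics/s4o.png",im)
plan([(.4668,.0077,.065,1.815-np.pi/2,60,5)])
```

```text
at [0.4692 0.0033 0.0896] th 0.225 gap 67.6 F [ 0.4 -0.7 -2.1] t 16.6 tilt [ 0.006 -0.003]
60 0.8 -0.2 4.1 0.005 0.005 -0.003; 60 0.8 -0.2 4.1 0 0 -0.003; 60 0.8 -0.2 4.1 0 0 -0.003; 60 0.8 -0.2 4.1 0 0 -0.003; 60 0.8 -0.2 4.1 0 0 -0.003
60 0.8 -0.2 4.1 0 0 -0.003
```

View pics/s4o.png

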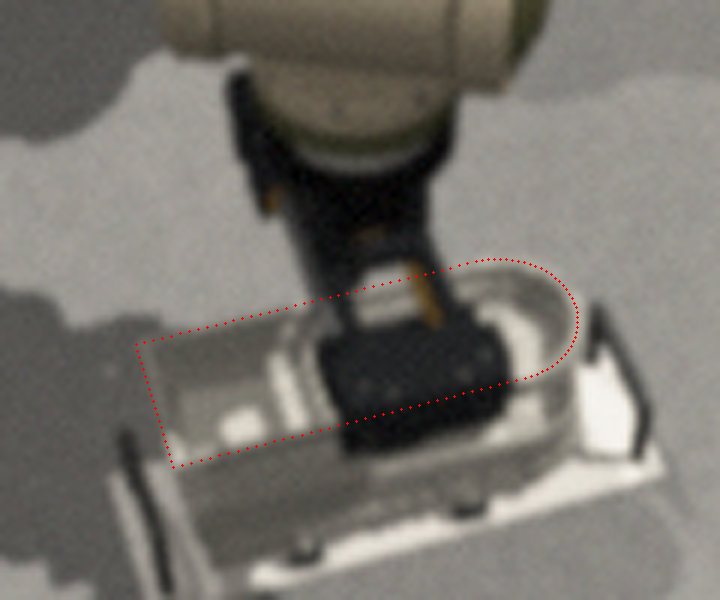

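drive_tool --rows "60 1.2 -0.2 5 0.005 0.005 -0.004; 60 1 -0.2 5 0 0 -0.004; 60 1 -0.2 5 0 0 -0.004; 60 1 -0.2 5 0 0 -0.004; 60 0.8 -0.2 1 0 0 -0.003"

```text
t: 17.03
tcp_pos: [0.4684, 0.0059, 0.0691]
tool_rot: [0.617, 0.787, 0.001, 0.002]
contact_force: [-0.0, -0.5, -1.6]
finger_gap: 0.0677
```

Run:
```python
from h import *
plan([(.4668,.0077,.06,1.815-np.pi/2,60,5)])
```

```text
at [0.4684 0.0059 0.0691] th 0.242 gap 67.7 F [-0.  -0.5 -1.6] t 17.0 tilt [ 0.004 -0.001]
60 1.0 -0.6 4.5 0.004 0.002 -0.001; 60 1.0 -0.5 4.5 0 0 -0.001
```

drive_tool --rows "60 1.5 -1 2 0.004 0.002 -0.002; 60 1 -0.6 3 0 0 0; 60 0 0 3 0 0 0; 60 0 0 3 0 0 0"

```text
t: 17.37
tcp_pos: [0.4666, 0.0082, 0.0579]
tool_rot: [0.616, 0.788, 0.0, 0.001]
contact_force: [-3.6, 1.8, 22.3]
finger_gap: 0.0677
```

drive_tool --rows "60 0 0 3 0 0 0; 60 0 0 2 0 0 0"

```text
t: 17.53
tcp_pos: [0.4672, 0.0081, 0.0543]
tool_rot: [0.616, 0.788, 0.001, 0.001]
contact_force: [-13.7, 0.5, 36.3]
finger_gap: 0.0675
```

drive_tool --rows "76 0 0 0 0 0 0; 78 0 0 0 0 0 0; 78 0 0 0 0 0 0"

```text
t: 17.78
tcp_pos: [0.4676, 0.0081, 0.0547]
tool_rot: [0.616, 0.788, 0.001, 0.002]
contact_force: [-0.2, -0.6, 0.8]
finger_gap: 0.0779
```

drive_tool --rows "84 0 0 -25 0 0 0; 84 0 0 -25 0 0 0; 84 0 0 -20 0 0 0; 60 0 0 0 0 0 0; 40 0 0 0 0 0 0"

```text
t: 18.2
tcp_pos: [0.4668, 0.0082, 0.1259]
tool_rot: [0.616, 0.788, 0.0, 0.001]
contact_force: [-1.0, -0.6, 0.2]
finger_gap: 0.073
```

Run:
```python
from h import *
b=cam("scene");a=cam("top")
for n,x0,z,r in(("potM",(.678,.148),.048,.019),("potS",(.682,-.013),.042,.015),("lidM",(.5872,.0656),.012,.018),("lidS",(.6075,-.2152),.012,.014)):
    print(n,*[fit([p],x0,circ(r),z,d=.002)[0].round(4) for p in(a,b)])
plan([(.587,.0657,.09,.25,40,33)])
```

```text
potM [0.6782 0.1479] [0.6769 0.1488]
potS [ 0.6825 -0.013 ] [ 0.6807 -0.0124]
lidM [0.587  0.0654] [0.5869 0.066 ]
lidS [ 0.6076 -0.2149] [ 0.6064 -0.2155]
at [0.4666 0.0083 0.1253] th 0.244 gap 64.7 F [ 0.5  0.3 -0.4] t 18.3 tilt [ 0. -0.]
40 5.3 26.1 7.1 0.000 0.000 -0.001; 40 5.3 26.1 7.1 0 0 -0.001; 40 5.3 26.2 7.1 0 0 -0.001; 40 5.2 26.2 7.1 0 0 -0.001; 40 5.2 26.2 7.1 0 0 -0.001
```

drive_tool --rows "40 5.3 26 7 0 0 0; 40 5.3 26 7 0 0 0; 40 5.3 26 7 0 0 0; 40 5.2 20 7 0 0 0; 40 4 12 7 0 0 0"

```text
t: 18.72
tcp_pos: [0.568, 0.0604, 0.0833]
tool_rot: [0.617, 0.787, -0.002, -0.003]
contact_force: [0.4, 0.5, 0.3]
finger_gap: 0.0401
```

drive_tool --rows "40 0 0 0 0 0 0; 40 0 0 0 0 0 0"

```text
t: 18.88
tcp_pos: [0.5674, 0.0616, 0.0788]
tool_rot: [0.616, 0.787, -0.004, -0.006]
contact_force: [-0.1, -0.6, -0.1]
finger_gap: 0.0398
```

Run:
```python
from h import *
plan([(.587,.0657,.03,.25,40,20)])
```

```text
at [0.5674 0.0616 0.0788] th 0.243 gap 39.8 F [-0.1 -0.6 -0.1] t 18.9 tilt [-0.013  0.001]
40 -0.2 6.7 16.3 -0.012 -0.004 -0.002; 40 -0.3 6.7 16.3 0 0 -0.002; 40 -0.3 6.7 16.3 0 0 -0.002
```

drive_tool --rows "40 0 7.5 14 -0.012 -0.004 -0.002; 40 0 7.2 14 0 0 -0.002; 40 0 6 14 0 0 -0.002; 40 0 0 0 0 0 0"

```text
t: 19.22
tcp_pos: [0.5848, 0.065, 0.0346]
tool_rot: [0.614, 0.789, -0.001, -0.001]
contact_force: [-0.5, 0.4, -0.1]
finger_gap: 0.0401
```

Run:
```python
from h import *
plan([(.587,.0657,.0145,.25,40,12)])
```

```text
at [0.5848 0.065  0.0346] th 0.248 gap 40.1 F [-0.5  0.4 -0.1] t 19.2 tilt [-0.003 -0.   ]
40 0.1 1.1 10.1 -0.003 -0.001 -0.001; 40 0.1 1.1 10.1 0 0 -0.001
```

drive_tool --rows "40 -0.3 1.2 9 -0.003 0 0; 40 0 1.1 9 0 0 0; 40 0 0 1 0 0 0"

```text
t: 19.47
tcp_pos: [0.586, 0.0642, 0.0154]
tool_rot: [0.615, 0.789, 0.0, -0.0]
contact_force: [-0.6, 0.8, -0.7]
finger_gap: 0.0401
```

drive_tool --rows "5 0 0 0.5 0 0 0; 5 0 0 0.5 0 0 0; 5 0 0 0.5 0 0 0; 5 0 0 0.5 0 0 0"

```text
t: 19.8
tcp_pos: [0.5858, 0.0638, 0.0143]
tool_rot: [0.615, 0.789, 0.001, 0.0]
contact_force: [0.3, 0.2, -0.9]
finger_gap: 0.0156
```

Run:
```python
from h import *
p,R,o=pose();plan([(p[0],p[1],.09,None,5,25),(.6776,.1483,.09,None,5,30)])
```

```text
at [0.5858 0.0638 0.0143] th 0.246 gap 15.6 F [ 0.3  0.2 -0.9] t 19.8 tilt [0.001 0.001]
5 0.0 0.0 -18.9 0.001 -0.000 -0.000; 5 0.0 0.0 -18.9 0 0 -0.000; 5 0.0 0.0 -18.9 0 0 -0.000; 5 0.0 0.0 -18.9 0 0 -0.000; 5 11.9 21.9 0.0 0 0 -0.000
5 11.9 21.9 0.0 0 0 -0.000; 5 11.9 21.9 0.0 0 0 -0.000; 5 11.9 21.9 0.0 0 0 -0.000; 5 11.9 21.9 0.0 0 0 -0.000
```

drive_tool --rows "5 0.8 0.5 0.3 0 0 0; 5 0.8 0 0.3 0 0 0; 5 0 0 0.3 0 0 0"

```text
t: 20.05
tcp_pos: [0.5863, 0.0655, 0.0142]
tool_rot: [0.615, 0.789, 0.001, 0.001]
contact_force: [-1.6, -0.3, 3.1]
finger_gap: 0.0111
```

drive_tool --rows "5 0 0 -15 0 0 0; 5 0 0 -20 0 0 0; 5 0 0 -20 0 0 0; 5 0 0 -20 0 0 0; 5 11 20 -10 0 0 0"

```text
t: 20.47
tcp_pos: [0.5998, 0.0801, 0.0996]
tool_rot: [0.616, 0.788, -0.002, -0.003]
contact_force: [0.1, 0.2, -0.3]
finger_gap: 0.0107
```

drive_tool --rows "5 11.9 21.9 0 0 0 0; 5 11.9 21.9 0 0 0 0; 5 11.9 21.9 0 0 0 0; 5 8 14 0 0 0 0; 5 0 0 0 0 0 0"

```text
t: 20.88
tcp_pos: [0.6716, 0.1465, 0.104]
tool_rot: [0.615, 0.788, 0.001, 0.0]
contact_force: [-0.4, 0.2, -0.2]
finger_gap: 0.011
```

Run:
```python
from h import *
b=cam("scene");a=cam("top");p,R,o=pose()
plan([(.6776,.1483,.09,.25,5,30)])
for z in(p[2]-.0025,):
  for q in(a,b):
    for r in(.018,):print(z,fit([q],p[:2],circ(r),z,d=.002),p)
save(b,"l1.png",(240,170,360,270),6)
```

```text
at [0.6701 0.1447 0.1038] th 0.244 gap 11.1 F [ 0.6 -0.4  0.1] t 21.0 tilt [-0.     0.001]
5 1.7 8.1 13.8 0.000 -0.001 -0.006
0.10127711227028391 (array([0.66386477, 0.15176617]), np.float64(20.120573043823242)) [0.67014378 0.14474192 0.10377711]
0.10127711227028391 (array([0.70176316, 0.1380101 ]), np.float64(44.693912506103516)) [0.67014378 0.14474192 0.10377711]
```

View pics/l1.png

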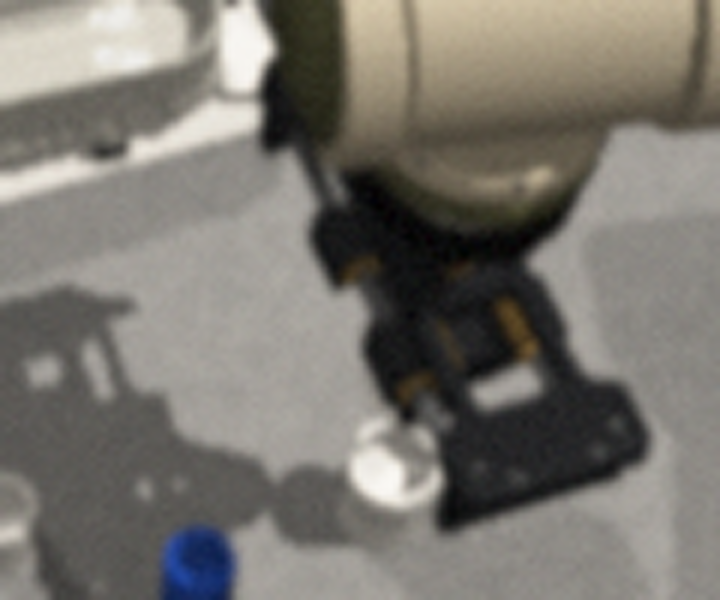

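Run:
```python
from h import *
b=cam("scene");a=cam("top");p,R,o=pose()
f=lambda X:(6*(np.array(proj(b,X))-[240,170])).round()
print("tcp",f(p),"potrim",f([.6776,.1483,.048]),"lidM orig",f([.587,.0657,.02]))
print("lids",[(d["xy"],d["score"]) for d in viewer.tip_of(b,"lid_m_mid")],[(d["xy"],d["score"]) for d in viewer.tip_of(a,"lid_m_mid")])
im=overlay(b,[((.6776,.1483),circ(.019),.048),(p[:2],circ(.018),p[2]-.0025)],(260,190,340,260),5,0)
A=overlay(a,[((.6776,.1483),circ(.019),.048),(p[:2],circ(.018),p[2]-.0025)],(180,100,270,170),5,0)
h=max(im.shape[0],A.shape[0]);c=np.zeros((h,im.shape[1]+A.shape[1],3),np.uint8);c[:im.shape[0],:im.shape[1]]=im;c[:A.shape[0],im.shape[1]:]=A;cv2.imwrite("pics/l1o.png",c)
```

```text
tcp [396. 380.] potrim [393. 460.] lidM orig [165. 313.]
lids [([307.1, 234.0], 0.43)] []
```

View pics/l1o.png

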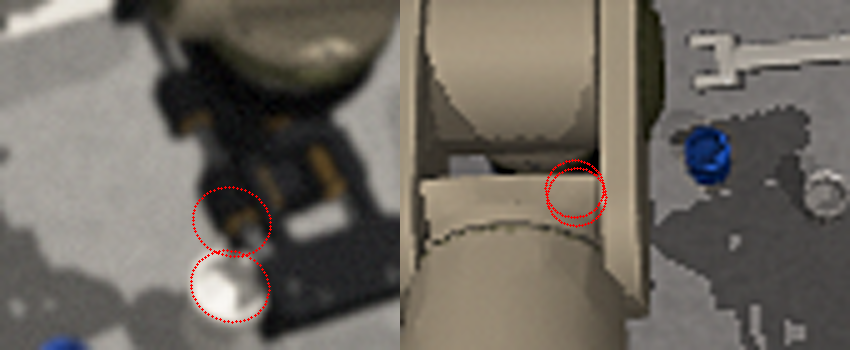

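The TCP and pot-rim outlines project correctly. The scene net puts lid_m right at the grasp point, and the 11 mm finger gap is consistent with the knob being held. The height of first contact will confirm it. Moving over the pot.

drive_tool --rows "5 1.7 7 14 0 0 -0.005; 5 0 0 9 0 0 0; 5 0 0 0 0 0 0"

```text
t: 21.43
tcp_pos: [0.676, 0.1453, 0.082]
tool_rot: [0.615, 0.788, 0.001, 0.0]
contact_force: [-0.7, 0.5, -1.4]
finger_gap: 0.011
```

Run:
```python
from h import *
plan([(.6769,.1481,.066,None,5,30)])
```

```text
at [0.676  0.1453 0.082 ] th 0.246 gap 11.0 F [-0.7  0.5 -1.4] t 21.4 tilt [0.002 0.   ]
5 2.5 1.5 16.0 0.002 -0.000 -0.000
```

drive_tool --rows "5 2.8 1.6 6 0.002 0 0; 5 0 0 5 0 0 0; 5 0 0 3 0 0 0"

```text
t: 21.68
tcp_pos: [0.6767, 0.1478, 0.0682]
tool_rot: [0.616, 0.788, 0.0, 0.0]
contact_force: [-0.2, 0.2, -0.5]
finger_gap: 0.0111
```

Run:
```python
from h import *
plan([(.6769,.1481,.055,None,5,30)])
b=cam("scene");p,R,o=pose()
im=overlay(b,[],(270,195,340,255),8,0);im=np.clip(im.astype(float)*1.6,0,255).astype(np.uint8);cv2.imwrite("pics/l2.png",im)
```

```text
at [0.6767 0.1478 0.0682] th 0.244 gap 11.1 F [-0.2  0.2 -0.5] t 21.7 tilt [ 0. -0.]
5 0.2 0.3 13.2 0.000 0.000 -0.000
```

View pics/l2.png

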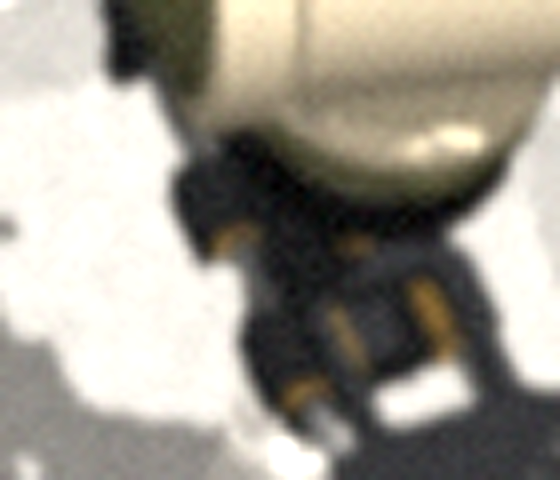

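The crop was too tight: it shows only the finger pad at (325,425) above the bright pot rim or lid. I'll go on by force.

drive_tool --rows "5 0.3 0.5 3 0 0 0; 5 0 0 3 0 0 0; 5 0 0 2 0 0 0"

```text
t: 21.98
tcp_pos: [0.6771, 0.1483, 0.0598]
tool_rot: [0.616, 0.788, 0.0, 0.0]
contact_force: [-2.3, -0.3, 9.9]
finger_gap: 0.0106
```

drive_tool --rows "5 0 0 2 0 0 0; 5 0 0 2 0 0 0"

```text
t: 22.15
tcp_pos: [0.6786, 0.1483, 0.059]
tool_rot: [0.616, 0.788, 0.002, 0.002]
contact_force: [-2.6, -0.4, 9.4]
finger_gap: 0.0112
```

drive_tool --rows "16 0 0 0 0 0 0; 24 0 0 0 0 0 0; 36 0 0 0 0 0 0; 40 0 0 0 0 0 0"

```text
t: 22.48
tcp_pos: [0.6791, 0.1483, 0.0599]
tool_rot: [0.616, 0.788, 0.002, 0.003]
contact_force: [-0.4, 0.5, 0.4]
finger_gap: 0.0339
```

drive_tool --rows "40 0 0 -25 0 0 0; 40 0 0 -25 0 0 0; 40 -25 -20 -20 0 0 0; 40 -30 -20 0 0 0 0; 40 -35 -15 0 0 0 0"

```text
t: 22.9
tcp_pos: [0.6454, 0.0515, 0.1297]
tool_rot: [0.612, 0.791, 0.001, 0.001]
contact_force: [0.5, -0.6, 0.2]
finger_gap: 0.0402
```

drive_tool --rows "40 -38 0 0 0 0 0; 40 -38 0 0 0 0 0; 40 -38 0 0 0 0 0; 40 -38 0 0 0 0 0; 40 -38 0 0 0 0 0"

```text
t: 23.32
tcp_pos: [0.6917, -0.1397, 0.1319]
tool_rot: [0.611, 0.792, 0.002, 0.001]
contact_force: [0.3, 0.0, 0.2]
finger_gap: 0.0402
```

Run:
```python
from h import *
b=cam("scene");a=cam("top")
for q in (a,b):
    for z in (.052,.056,.060):print(z,fit([q],(.6776,.1483),circ(.018),z,d=.002))
    print([(d["score"],ray(q,d["xy"],.055)) for d in viewer.tip_of(q,"lid_m_mid")])
it=[((.6776,.1483),circ(.018),.052),((.4665,.009,1.815),outline(),.066)]
two(a,b,it,"n3.png",(200,130,300,230),(200,160,320,260),3) 
plan([(.6070,-.2152,.09,.25,40,36)])
```

```text
0.052 (array([0.67774598, 0.14762533]), np.float64(41.95387649536133))
0.056 (array([0.67678215, 0.14720584]), np.float64(42.10856246948242))
0.06 (array([0.67578501, 0.14673816]), np.float64(42.243343353271484))
[(0.58, array([0.680363  , 0.14361716, 0.055     ]))]
0.052 (array([0.67662481, 0.14904351]), np.float64(34.384071350097656))
0.056 (array([0.67843327, 0.14831115]), np.float64(34.708580017089844))
0.06 (array([0.6802899 , 0.14745634]), np.float64(35.016563415527344))
[(0.43, array([0.67763716, 0.14397734, 0.055     ]))]
at [ 0.6914 -0.1384  0.1311] th 0.255 gap 39.8 F [-0.2  0.2 -0.2] t 23.5 tilt [0.003 0.001]
40 -13.3 -25.3 10.3 0.004 -0.000 0.001; 40 -13.3 -25.2 10.3 0 0 0.001; 40 -13.3 -25.2 10.3 0 0 0.001; 40 -13.3 -25.2 10.3 0 0 0.001
```

View pics/n3.png

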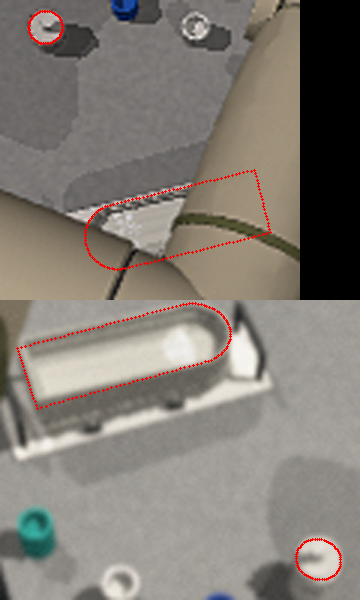

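Lid M is on: its disc outline at the seated height (z 0.052) coincides in both views, and all trays match at 0.066. Next is lid S. I'll turn the jaws along y to clear the bottle.

Run:
```python
from h import *
a=cam("top");b=cam("scene")
print("bottle",[ray(a,d["xy"],0) for d in viewer.tip_of(a,"bottle")][:1],[ray(b,d["xy"],0) for d in viewer.tip_of(b,"bottle")][:1])
plan([(.6,-.19,.13,-1.57,40,36)])
```

```text
bottle [array([ 0.69784055, -0.26328668,  0.        ])] [array([ 0.71068327, -0.27004119,  0.        ])]
at [ 0.6917 -0.1362  0.132 ] th 0.258 gap 40.3 F [ 0.   0.1 -0.2] t 23.7 tilt [0.004 0.001]
40 -2.4 -8.5 0.2 0.004 0.000 -0.109; 40 -1.4 -8.7 0.2 0 0 -0.109; 40 -0.5 -8.8 0.2 0 0 -0.109; 40 0.5 -8.8 0.2 0 0 -0.109; 40 1.5 -8.7 0.2 0 0 -0.109
40 2.4 -8.5 0.2 0 0 -0.109; 40 3.3 -8.2 0.2 0 0 -0.109; 40 4.2 -7.8 0.2 0 0 -0.109; 40 5.0 -7.3 0.2 0 0 -0.109; 40 5.8 -6.7 0.2 0 0 -0.109
40 6.5 -6.0 0.2 0 0 -0.109; 40 7.1 -5.3 0.2 0 0 -0.109
```

drive_tool --rows "40 -2.4 -8.5 0.2 0 0 -0.109; 40 -1.4 -8.7 0.2 0 0 -0.109; 40 -0.5 -8.8 0.2 0 0 -0.109; 40 0.5 -8.8 0.2 0 0 -0.109; 40 1.5 -8.7 0.2 0 0 -0.109"

```text
t: 24.13
tcp_pos: [0.6534, -0.1518, 0.1316]
tool_rot: [0.36, 0.933, 0.001, 0.002]
contact_force: [0.3, 0.1, -0.8]
finger_gap: 0.04
```

drive_tool --rows "40 2.4 -8.5 0.2 0 0 -0.109; 40 3.3 -8.2 0.2 0 0 -0.109; 40 4.2 -7.8 0.2 0 0 -0.109; 40 5 -7.3 0.2 0 0 -0.109; 40 5.8 -6.7 0.2 0 0 -0.109"

```text
t: 24.55
tcp_pos: [0.6147, -0.1704, 0.1318]
tool_rot: [0.077, 0.997, 0.001, 0.003]
contact_force: [-0.0, 0.8, -0.2]
finger_gap: 0.0401
```

drive_tool --rows "40 6.5 -6 0.2 0 0 -0.109; 40 7.1 -5.3 0.2 0 0 -0.109; 40 0 0 0 0 0 0"

```text
t: 24.8
tcp_pos: [0.5987, -0.1778, 0.1322]
tool_rot: [-0.041, 0.999, 0.0, 0.003]
contact_force: [-1.0, 1.5, 0.5]
finger_gap: 0.04
```

Run:
```python
from h import *
plan([(.6065,-.2152,.035,1.57,40,20)])
```

```text
at [ 0.5987 -0.1778  0.1322] th 1.654 gap 40.0 F [-1.   1.5  0.5] t 24.8 tilt [0.007 0.001]
40 -0.8 -6.3 16.2 0.000 0.007 0.014; 40 -0.9 -6.3 16.2 0 0 0.014; 40 -1.0 -6.3 16.2 0 0 0.014; 40 -1.0 -6.3 16.2 0 0 0.014; 40 -1.1 -6.3 16.2 0 0 0.014
40 -1.2 -6.2 16.2 0 0 0.014
```

drive_tool --rows "40 -0.8 -8 16.2 0 0.007 0.014; 40 -0.9 -8 16.2 0 0 0.014; 40 -1 -7 16.2 0 0 0.014; 40 -1 -6.5 16.2 0 0 0.014; 40 -1.1 -6.3 16.2 0 0 0.014"

```text
t: 25.22
tcp_pos: [0.61, -0.2093, 0.0545]
tool_rot: [0.0, 1.0, -0.002, 0.005]
contact_force: [-0.4, -0.9, 0.5]
finger_gap: 0.0399
```

drive_tool --rows "40 -1 -3 10 0 0 0.01; 40 0 0 0 0 0 0"

```text
t: 25.38
tcp_pos: [0.6108, -0.2109, 0.041]
tool_rot: [0.008, 1.0, -0.001, 0.003]
contact_force: [0.0, -0.0, 0.4]
finger_gap: 0.0396
```

Run:
```python
from h import *
plan([(.6065,-.2152,.0145,1.57,40,20)])
b=cam("scene");print(fit([b],(.6070,-.2152),circ(.014),.012,d=.002))
```

```text
at [ 0.6108 -0.2109  0.041 ] th 1.554 gap 39.6 F [ 0.  -0.   0.4] t 25.4 tilt [ 0.005 -0.002]
40 2.1 -2.2 13.2 -0.002 0.006 -0.008; 40 2.1 -2.2 13.2 0 0 -0.008
(array([ 0.60634836, -0.21572384]), np.float64(34.863521575927734))
```

drive_tool --rows "40 2.4 -2.6 8 -0.002 0.006 -0.008; 40 2.2 -2 9 0 0 -0.008; 40 0 0 8 0 0 0; 40 0 0 1 0 0 0"

```text
t: 25.77
tcp_pos: [0.6076, -0.2146, 0.0169]
tool_rot: [-0.001, 1.0, -0.001, 0.002]
contact_force: [-1.0, 0.7, 0.8]
finger_gap: 0.04
```

Run:
```python
from h import *
plan([(.6063,-.2152,.0145,1.57,40,20)])
```

```text
at [ 0.6076 -0.2146  0.0169] th 1.573 gap 40.0 F [-1.   0.7  0.8] t 25.8 tilt [ 0.004 -0.002]
40 1.3 -0.6 2.4 -0.002 0.004 0.003
```

drive_tool --rows "20 1.3 -0.6 1.5 -0.002 0.004 0; 5 0.5 0 0.6 0 0 0; 5 0 0 0.5 0 0 0; 5 0 0 0.5 0 0 0; 5 0 0 0.5 0 0 0"

```text
t: 26.18
tcp_pos: [0.6059, -0.2152, 0.0136]
tool_rot: [-0.001, 1.0, -0.0, 0.0]
contact_force: [-0.7, 1.3, 3.5]
finger_gap: 0.0112
```

drive_tool --rows "5 0 0 0.5 0 0 0; 5 0 0 0.3 0 0 0"

```text
t: 26.35
tcp_pos: [0.6061, -0.2152, 0.0137]
tool_rot: [-0.001, 1.0, -0.0, 0.0]
contact_force: [-1.0, -0.0, 1.0]
finger_gap: 0.0111
```

Run:
```python
from h import *
p,R,o=pose();plan([(p[0],p[1],.115,None,5,25),(.6816,-.0127,.10,None,5,33)])
```

```text
at [ 0.6061 -0.2152  0.0137] th 1.573 gap 11.1 F [-1. -0.  1.] t 26.4 tilt [ 0.001 -0.001]
5 0.0 0.0 -20.3 -0.001 0.001 -0.000; 5 0.0 0.0 -20.3 0 0 -0.000; 5 0.0 0.0 -20.3 0 0 -0.000; 5 0.0 0.0 -20.3 0 0 -0.000; 5 0.0 0.0 -20.3 0 0 -0.000
5 -10.8 28.9 2.1 0 0 -0.000; 5 -10.8 28.9 2.1 0 0 -0.000; 5 -10.8 28.9 2.1 0 0 -0.000; 5 -10.8 28.9 2.1 0 0 -0.000; 5 -10.8 28.9 2.1 0 0 -0.000
5 -10.8 28.9 2.1 0 0 -0.000; 5 -10.8 28.9 2.1 0 0 -0.000
```

drive_tool --rows "5 0 0 -15 0 0 0; 5 0 0 -20 0 0 0; 5 0 0 -20 0 0 0; 5 0 0 -20 0 0 0; 5 0 0 -15 0 0 0"

```text
t: 26.77
tcp_pos: [0.6044, -0.2143, 0.1026]
tool_rot: [-0.001, 1.0, 0.002, -0.003]
contact_force: [0.6, 0.5, 0.3]
finger_gap: 0.0108
```

drive_tool --rows "5 -10.8 28.9 1 0 0 0; 5 -10.8 28.9 1 0 0 0; 5 -10.8 28.9 1 0 0 0; 5 -10.8 28.9 1 0 0 0; 5 -10.8 28.9 1 0 0 0"

```text
t: 27.18
tcp_pos: [0.661, -0.0719, 0.103]
tool_rot: [0.004, 1.0, -0.001, 0.002]
contact_force: [0.4, 0.5, -0.3]
finger_gap: 0.011
```

drive_tool --rows "5 -8 22 2 0 0 0; 5 -4 10 2 0 0 0; 5 0 0 0 0 0 0; 5 0 0 0 0 0 0"

```text
t: 27.52
tcp_pos: [0.6746, -0.033, 0.098]
tool_rot: [0.001, 1.0, -0.001, 0.002]
contact_force: [-0.7, -1.1, -0.1]
finger_gap: 0.011
```

Run:
```python
from h import *
b=cam("scene");a=cam("top")
print(*[fit([q],(.6816,-.0127),circ(.015),.042,d=.002,steps=(.004,)) for q in(a,b)])
plan([(.6807,-.0127,.066,1.57,5,20)])
```

```text
(array([ 0.68982157, -0.02524082]), np.float64(15.78114128112793)) (array([ 0.68056109, -0.01180781]), np.float64(30.875274658203125))
at [ 0.6745 -0.034   0.0981] th 1.568 gap 10.8 F [-0.4  0.   0.6] t 27.6 tilt [ 0.003 -0.002]
5 -3.1 10.6 16.1 -0.002 0.003 -0.001; 5 -3.1 10.6 16.1 0 0 -0.001
```

drive_tool --rows "5 -3.2 11 11 -0.002 0.003 0; 5 -3.2 11 11 0 0 0; 5 0 0 4 0 0 0; 5 0 0 0 0 0 0"

```text
t: 27.95
tcp_pos: [0.681, -0.0138, 0.0694]
tool_rot: [0.004, 1.0, 0.0, -0.0]
contact_force: [-0.4, -0.5, -0.3]
finger_gap: 0.0109
```

Run:
```python
from h import *
plan([(.6807,-.0127,.058,1.57,5,20)])
```

```text
at [ 0.681  -0.0138  0.0694] th 1.563 gap 10.9 F [-0.4 -0.5 -0.3] t 27.9 tilt [-0.  0.]
5 0.3 1.1 11.4 0.000 -0.000 -0.007
```

drive_tool --rows "5 0.3 1.1 3 0 0 -0.005; 5 0 0 3 0 0 0; 5 0 0 3 0 0 0"

```text
t: 28.2
tcp_pos: [0.6806, -0.013, 0.0594]
tool_rot: [0.001, 1.0, 0.0, -0.0]
contact_force: [-0.5, -0.2, -0.2]
finger_gap: 0.0109
```

drive_tool --rows "5 0 0 3 0 0 0; 5 0 0 2 0 0 0"

```text
t: 28.37
tcp_pos: [0.6806, -0.0133, 0.0539]
tool_rot: [0.001, 1.0, -0.0, -0.0]
contact_force: [-0.5, -0.6, 0.2]
finger_gap: 0.0107
```

drive_tool --rows "5 0 0 2 0 0 0; 5 0 0 2 0 0 0"

```text
t: 28.53
tcp_pos: [0.6806, -0.0136, 0.0495]
tool_rot: [0.002, 1.0, -0.0, -0.0]
contact_force: [-0.1, -0.3, -0.2]
finger_gap: 0.011
```

drive_tool --rows "5 0 0 2 0 0 0"

```text
t: 28.62
tcp_pos: [0.6807, -0.0137, 0.0475]
tool_rot: [0.002, 1.0, -0.0, 0.0]
contact_force: [-2.2, 0.6, 17.6]
finger_gap: 0.0107
```

Seated at 0.0475, exactly the expected height. I'll open, drop straight down around the pot and grip it.

drive_tool --rows "30 0 0 0 0 0 0; 50 0 0 0 0 0 0; 50 0 0 0 0 0 0; 50 0 0 0 0 0 0; 50 0 0.8 0 0 0 0"

```text
t: 29.03
tcp_pos: [0.6809, -0.0131, 0.0477]
tool_rot: [0.002, 1.0, -0.0, 0.001]
contact_force: [0.4, -0.6, 0.1]
finger_gap: 0.042
```

drive_tool --rows "50 0 0 10 0 0 0; 50 0 0 12 0 0 0; 50 0 0 9 0 0 0; 50 0 0 1 0 0 0"

```text
t: 29.37
tcp_pos: [0.6808, -0.0128, 0.0124]
tool_rot: [0.002, 1.0, -0.0, 0.0]
contact_force: [-0.8, 0.4, 0.3]
finger_gap: 0.05
```

Run:
```python
from h import *
a=cam("top");b=cam("scene")
plan([(.6807,-.0127,.013,1.57,50,20)])
```

```text
at [ 0.6813 -0.0129  0.0139] th 1.568 gap 49.9 F [0.  0.3 0.5] t 29.5 tilt [ 0.002 -0.001]
50 0.6 0.2 0.9 -0.001 0.002 -0.002
```

drive_tool --rows "20 0.4 0.2 1 0 0.002 0; 20 0 0 0.5 0 0 0; 20 0 0 0.5 0 0 0; 20 0 0 0.5 0 0 0"

```text
t: 29.8
tcp_pos: [0.6816, -0.0128, 0.0124]
tool_rot: [0.002, 1.0, -0.0, 0.001]
contact_force: [-1.6, 0.3, 2.4]
finger_gap: 0.0297
```

Run:
```python
from h import *
p,R,o=pose();u=np.array([np.cos(1.815),np.sin(1.815)]);t=np.array([.4658,.009])+u*.038;print(t,p)
plan([(p[0],p[1],.15,None,20,26),(*t,.14,1.815,20,33)])
```

```text
[0.45661222 0.04587255] [ 0.68157462 -0.01279843  0.01239284]
at [ 0.6816 -0.0128  0.0124] th 1.568 gap 29.7 F [-1.6  0.3  2.4] t 29.8 tilt [ 0.002 -0.001]
20 0.0 0.0 -22.9 -0.001 0.002 -0.000; 20 0.0 0.0 -22.9 0 0 -0.000; 20 0.0 0.0 -22.9 0 0 -0.000; 20 0.0 0.0 -22.9 0 0 -0.000; 20 0.0 0.0 -22.9 0 0 -0.000
20 0.0 0.0 -22.9 0 0 -0.000; 20 28.1 7.2 1.2 0 0 -0.031; 20 27.9 8.1 1.2 0 0 -0.031; 20 27.6 9.0 1.2 0 0 -0.031; 20 27.4 9.8 1.2 0 0 -0.031
20 27.0 10.7 1.2 0 0 -0.031; 20 26.7 11.5 1.2 0 0 -0.031; 20 26.3 12.3 1.2 0 0 -0.031; 20 25.9 13.1 1.2 0 0 -0.031
```

drive_tool --rows "20 0 0 -15 0 0.002 0; 20 0 0 -22 0 0 0; 20 0 0 -22 0 0 0; 20 0 0 -22 0 0 0; 20 0 0 -22 0 0 0"

```text
t: 30.22
tcp_pos: [0.6789, -0.0123, 0.1135]
tool_rot: [0.002, 1.0, 0.001, -0.005]
contact_force: [-0.2, -0.2, -0.7]
finger_gap: 0.0291
```

drive_tool --rows "20 10 3 -20 0 0 0; 20 25 7.2 0 0 0 -0.031; 20 27.9 8.1 1.2 0 0 -0.031; 20 27.6 9 1.2 0 0 -0.031; 20 27.4 9.8 1.2 0 0 -0.031"

```text
t: 30.63
tcp_pos: [0.5608, 0.0189, 0.1373]
tool_rot: [-0.062, 0.998, -0.001, 0.002]
contact_force: [0.3, -0.3, -1.2]
finger_gap: 0.0296
```

drive_tool --rows "20 27 10.7 1.2 0 0 -0.031; 20 26.7 11.5 1.2 0 0 -0.031; 20 22 10 1.2 0 0 -0.031; 20 10 5 1.2 0 0 -0.031; 20 0 0 0 0 0 0"

```text
t: 31.05
tcp_pos: [0.4609, 0.0444, 0.1327]
tool_rot: [-0.128, 0.992, -0.001, 0.002]
contact_force: [-0.8, 0.5, -1.4]
finger_gap: 0.0297
```

Run:
```python
from h import *
plan([(.4566,.0459,.075,1.815,20,14)])
```

```text
at [0.4609 0.0444 0.1327] th 1.827 gap 29.7 F [-0.8  0.5 -1.4] t 31.1 tilt [ 0.004 -0.002]
20 0.8 0.5 11.5 -0.003 0.004 0.002; 20 0.8 0.5 11.5 0 0 0.002; 20 0.8 0.5 11.5 0 0 0.002; 20 0.8 0.5 11.5 0 0 0.002; 20 0.8 0.5 11.5 0 0 0.002
```

drive_tool --rows "20 1.2 0.5 11.5 -0.003 0.004 0.002; 20 1 0.5 11.5 0 0 0.002; 20 0.8 0.5 11.5 0 0 0.002; 20 0.5 0.3 11.5 0 0 0.002; 20 0.3 0 8 0 0 0"

```text
t: 31.47
tcp_pos: [0.4614, 0.044, 0.0766]
tool_rot: [-0.121, 0.993, -0.001, 0.003]
contact_force: [0.7, 0.4, -0.3]
finger_gap: 0.0294
```

drive_tool --rows "20 0 0 4 0 0 0; 20 0 0 4 0 0 0; 20 0 0 2 0 0 0"

```text
t: 31.72
tcp_pos: [0.4623, 0.0435, 0.0636]
tool_rot: [-0.12, 0.993, -0.0, 0.002]
contact_force: [0.9, -0.1, -0.4]
finger_gap: 0.0291
```

Run:
```python
from h import *
plan([(.4566,.0459,.056,1.815,20,14)])
```

```text
at [0.4623 0.0435 0.0636] th 1.81 gap 29.1 F [ 0.9 -0.1 -0.4] t 31.7 tilt [ 0.004 -0.   ]
20 4.9 3.7 7.6 -0.001 0.004 -0.005
```

drive_tool --rows "20 3 2 0 0 0.004 0; 20 2.5 2 2 0 0 0; 20 0.5 0.5 2 0 0 0"

```text
t: 31.97
tcp_pos: [0.4557, 0.0464, 0.0596]
tool_rot: [-0.119, 0.993, -0.001, 0.0]
contact_force: [-0.1, -0.0, -1.2]
finger_gap: 0.0294
```

drive_tool --rows "20 0 0 1.5 0 0 0; 20 0 0 1.5 0 0 0"

```text
t: 32.13
tcp_pos: [0.4562, 0.0467, 0.0585]
tool_rot: [-0.119, 0.993, -0.001, 0.002]
contact_force: [-7.3, 3.8, 22.0]
finger_gap: 0.0293
```

Contact with the floor. Release and retreat toward pot M.

drive_tool --rows "32 0 0 0 0 0 0; 38 0 0 0 0 0 0; 42 0 0 0 0 0 0; 44 0 0 0 0 0 0"

```text
t: 32.47
tcp_pos: [0.4569, 0.0468, 0.0599]
tool_rot: [-0.12, 0.993, -0.001, 0.003]
contact_force: [0.1, -0.8, -0.8]
finger_gap: 0.0437
```

drive_tool --rows "44 0 0 -15 0 0 0; 44 0 0 -25 0 0 0; 44 0 0 -30 0 0 0; 50 0 0 -30 0 0 0; 60 0 0 0 0 0 0"

```text
t: 32.88
tcp_pos: [0.4552, 0.0471, 0.1624]
tool_rot: [-0.119, 0.993, -0.001, 0.001]
contact_force: [0.2, -0.1, 0.4]
finger_gap: 0.0546
```

Run:
```python
from h import *
plan([(.6771,.1483,.12,1.6,60,36)])
```

```text
at [0.4552 0.0471 0.1624] th 1.81 gap 54.6 F [ 0.2 -0.1  0.4] t 32.9 tilt [ 0.002 -0.001]
60 -34.2 6.5 6.1 -0.002 0.002 0.030; 60 -34.0 7.6 6.1 0 0 0.030; 60 -33.8 8.6 6.1 0 0 0.030; 60 -33.5 9.6 6.1 0 0 0.030; 60 -33.2 10.6 6.1 0 0 0.030
60 -32.9 11.6 6.1 0 0 0.030; 60 -32.5 12.6 6.1 0 0 0.030
```

drive_tool --rows "60 -34.2 6.5 5 0 0 0.03; 60 -34 7.6 5 0 0 0.03; 60 -33.8 8.6 5 0 0 0.03; 60 -33.5 9.6 5 0 0 0.03; 60 -33 10.6 5 0 0 0.03"

```text
t: 33.3
tcp_pos: [0.6159, 0.1202, 0.1378]
tool_rot: [-0.04, 0.999, -0.001, 0.002]
contact_force: [-0.6, -1.1, 0.1]
finger_gap: 0.0601
```

drive_tool --rows "60 -25 10 5 0 0 0.03; 60 -12 5 0 0 0 0.03; 60 0 0 0 0 0 0; 60 0 0 0 0 0 0"

```text
t: 33.63
tcp_pos: [0.6556, 0.141, 0.1256]
tool_rot: [-0.009, 1.0, -0.001, -0.0]
contact_force: [-0.2, -0.9, -0.1]
finger_gap: 0.0602
```

Run:
```python
from h import *
b=cam("scene");a=cam("top")
print("lidM",*[fit([q],(.6776,.1483),circ(.018),.052,d=.002,steps=(.004,)) for q in(a,b)])
u=np.array([np.cos(1.815),np.sin(1.815)]);t=np.array([.4665,.009])+u*.038
print("S disc",*[fit([q],t,circ(.014),.09,d=.002,steps=(.004,)) for q in(a,b)],t)
print([(n,d["score"],ray(q,d["xy"],z).round(3)) for q in(a,b) for n,z in(("lid_s_mid",.093),("pot_s_mid",.065)) for d in viewer.tip_of(q,n)])
plan([(.6771,.1483,.016,1.6,60,20)])
```

```text
lidM (array([0.69158714, 0.11655205]), np.float64(22.285919189453125)) (array([0.67654655, 0.14917077]), np.float64(31.685848236083984))
S disc (array([0.45590414, 0.04873119]), np.float64(33.37862777709961)) (array([0.45165149, 0.0505096 ]), np.float64(28.341053009033203)) [0.45731222 0.04587255]
[('lid_s_mid', 0.53, array([ 0.68 , -0.12 ,  0.093])), ('lid_s_mid', 0.37, array([0.448, 0.049, 0.093])), ('pot_s_mid', 0.67, array([ 0.607, -0.072,  0.065])), ('pot_s_mid', 0.49, array([0.456, 0.053, 0.065])), ('pot_s_mid', 0.15, array([0.454, 0.05 , 0.065])), ('lid_s_mid', 0.55, array([0.459, 0.042, 0.093])), ('lid_s_mid', 0.18, array([ 0.51 , -0.001,  0.093])), ('pot_s_mid', 0.69, array([ 0.649, -0.075,  0.065])), ('pot_s_mid', 0.62, array([0.444, 0.057, 0.065])), ('pot_s_mid', 0.56, array([0.723, 0.059, 0.065])), ('pot_s_mid', 0.37, array([ 0.809, -0.005,  0.065]))]
at [0.6557 0.1406 0.1277] th 1.588 gap 59.7 F [ 1.  -0.1  0.3] t 33.9 tilt [ 0.002 -0.002]
60 -3.6 1.2 18.6 -0.002 0.002 -0.002; 60 -3.6 1.2 18.6 0 0 -0.002; 60 -3.6 1.2 18.6 0 0 -0.002; 60 -3.6 1.2 18.6 0 0 -0.002; 60 -3.6 1.2 18.6 0 0 -0.002
60 -3.6 1.2 18.6 0 0 -0.002
```

Run:
```python
from h import *
b=cam("scene")
P,N=outline()
for d in(.002,.003):
  for z in(.062,.066,.070):
    print(d,z,*fit([b],[.4665,.009,1.815],(P,N),z,d=d,signed=False,steps=(.003,)))
# far straight edge & near edge brightness profiles vs lateral offset at z=.066
g=b["img"].mean(2).astype(np.float32)
u=np.array([np.cos(1.815),np.sin(1.815)]);n=np.array([-u[1],u[0]])
save(b,"st.png",(190,135,300,225),7)
for side in(1,-1):
    offs=np.arange(.024,.080,.0015)
    pr=[samp(g,b,np.array([[.4665,.009]])+u*np.linspace(-.08,.05,60)[:,None]+n*side*o,.066).mean() for o in offs]
    print("side",side,[(round(o*1e3,1),int(v)) for o,v in zip(offs,pr)])
```

```text
0.002 0.062 [0.46183171 0.00654726 1.7460361 ] 26.36394500732422
0.002 0.066 [0.46476953 0.00615907 1.74677667] 25.965587615966797
0.002 0.07 [0.46779314 0.00590746 1.7478529 ] 25.422502517700195
0.003 0.062 [0.46239956 0.00648947 1.74920778] 35.9564208984375
0.003 0.066 [0.46534033 0.00609525 1.74983854] 35.48734664916992
0.003 0.07 [0.46827639 0.00609225 1.74550553] 34.809322357177734
side 1 [(np.float64(24.0), 126), (np.float64(25.5), 125), (np.float64(27.0), 124), (np.float64(28.5), 122), (np.float64(30.0), 122), (np.float64(31.5), 124), (np.float64(33.0), 128), (np.float64(34.5), 134), (np.float64(36.0), 140), (np.float64(37.5), 146), (np.float64(39.0), 150), (np.float64(40.5), 153), (np.float64(42.0), 155), (np.float64(43.5), 156), (np.float64(45.0), 158), (np.float64(46.5), 158), (np.float64(48.0), 159), (np.float64(49.5), 159), (np.float64(51.0), 159), (np.float64(52.5), 159), (np.float64(54.0), 159), (np.float64(55.5), 159), (np.float64(57.0), 159), (np.float64(58.5), 159), (np.float64(60.0), 159), (np.float64(61.5), 159), (np.float64(63.0), 159), (np.float64(64.5), 159), (n
[... 491 characters left out ...]
4(37.5), 94), (np.float64(39.0), 92), (np.float64(40.5), 91), (np.float64(42.0), 91), (np.float64(43.5), 91), (np.float64(45.0), 92), (np.float64(46.5), 92), (np.float64(48.0), 93), (np.float64(49.5), 94), (np.float64(51.0), 97), (np.float64(52.5), 99), (np.float64(54.0), 101), (np.float64(55.5), 101), (np.float64(57.0), 100), (np.float64(58.5), 99), (np.float64(60.0), 97), (np.float64(61.5), 98), (np.float64(63.0), 102), (np.float64(64.5), 109), (np.float64(66.0), 118), (np.float64(67.5), 128), (np.float64(69.0), 138), (np.float64(70.5), 147), (np.float64(72.0), 155), (np.float64(73.5), 162), (np.float64(75.0), 166), (np.float64(76.5), 165), (np.float64(78.0), 157), (np.float64(79.5), 146)]
```

View pics/st.png

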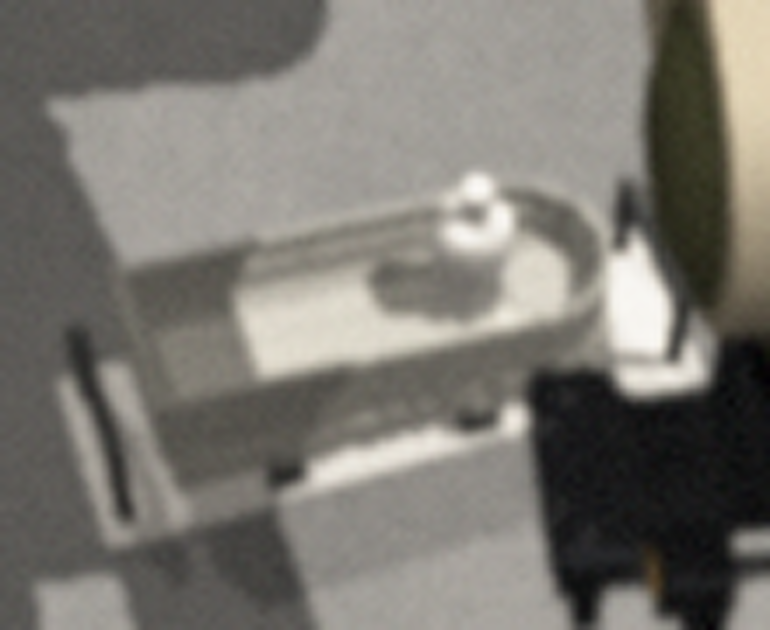

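Pot S stands upright in the tray with its lid on, at (478,215). The image parallax and the seat heights suggest the stack may be 2–4 mm high. I'll probe and press the top tray's floor with closed fingertips, jaws across the tray.

Run:
```python
from h import *
u=np.array([np.cos(1.815),np.sin(1.815)]);t=np.array([.4665,.009])-u*.035;print(t)
plan([(*t,.15,.245,0,36)])
```

```text
[ 0.47496243 -0.02496156]
at [0.6558 0.1406 0.1277] th 1.588 gap 60.0 F [ 0.7 -0.6 -0.5] t 34.0 tilt [ 0.002 -0.002]
0 15.3 -13.5 -1.9 -0.002 0.002 0.112; 0 13.7 -15.2 -1.9 0 0 0.112; 0 11.9 -16.6 -1.9 0 0 0.112; 0 10.0 -17.8 -1.9 0 0 0.112; 0 7.9 -18.8 -1.9 0 0 0.112
0 5.8 -19.6 -1.9 0 0 0.112; 0 3.6 -20.1 -1.9 0 0 0.112; 0 1.3 -20.4 -1.9 0 0 0.112; 0 -1.0 -20.4 -1.9 0 0 0.112; 0 -3.3 -20.2 -1.9 0 0 0.112
0 -5.5 -19.7 -1.9 0 0 0.112; 0 -7.7 -18.9 -1.9 0 0 0.112
```

drive_tool --rows "0 15.3 -13.5 -6 0 0 0.112; 0 13.7 -15.2 -6 0 0 0.112; 0 11.9 -16.6 -3 0 0 0.112; 0 10 -17.8 -2 0 0 0.112; 0 7.9 -18.8 -2 0 0 0.112"

```text
t: 34.4
tcp_pos: [0.5772, 0.071, 0.1474]
tool_rot: [0.277, 0.961, -0.0, 0.002]
contact_force: [1.1, 0.6, -0.0]
finger_gap: 0.029
```

drive_tool --rows "0 5.8 -19.6 -2 0 0 0.112; 0 3.6 -20.1 -1.9 0 0 0.112; 0 1.3 -20.4 -1.9 0 0 0.112; 0 -1 -20.4 -1.9 0 0 0.112; 0 -3.3 -20.2 -1.9 0 0 0.112"

```text
t: 34.82
tcp_pos: [0.4944, 0.0009, 0.1591]
tool_rot: [0.544, 0.839, 0.001, 0.004]
contact_force: [0.1, 0.2, 0.2]
finger_gap: 0.0006
```

drive_tool --rows "0 -4 -16 0 0 0 0.112; 0 -4 -10 0 0 0 0.112; 0 0 0 0 0 0 0; 0 0 0 0 0 0 0"

```text
t: 35.15
tcp_pos: [0.4694, -0.0188, 0.1612]
tool_rot: [0.64, 0.768, 0.002, 0.006]
contact_force: [0.1, 1.2, 0.2]
finger_gap: 0.0003
```

Run:
```python
from h import *
plan([(.475,-.025,.06,.245,0,20)])
```

```text
at [ 0.4694 -0.0188  0.1612] th 0.181 gap 0.3 F [0.1 1.2 0.2] t 35.1 tilt [ 0.011 -0.004]
0 -1.2 0.7 16.9 0.010 0.006 -0.011; 0 -1.2 0.7 16.9 0 0 -0.011; 0 -1.2 0.7 16.9 0 0 -0.011; 0 -1.2 0.7 16.9 0 0 -0.011; 0 -1.2 0.7 16.9 0 0 -0.011
0 -1.2 0.7 16.9 0 0 -0.011
```

drive_tool --rows "0 -1.4 0.9 16 0.01 0.006 -0.011; 0 -1.4 0.9 16.9 0 0 -0.011; 0 -1.2 0.7 16.9 0 0 -0.011; 0 -1.2 0.7 16.9 0 0 -0.011; 0 -1.2 0.7 16 0 0 -0.011"

```text
t: 35.57
tcp_pos: [0.4798, -0.0234, 0.0797]
tool_rot: [0.61, 0.792, 0.002, 0.005]
contact_force: [-0.5, 0.3, 1.2]
finger_gap: 0.0008
```

drive_tool --rows "0 -0.5 0.5 9 0 0 -0.01; 0 0 0 5 0 0 0; 0 0 0 0 0 0 0"

```text
t: 35.82
tcp_pos: [0.4806, -0.0225, 0.0624]
tool_rot: [0.602, 0.798, 0.002, 0.004]
contact_force: [-0.1, -0.0, -0.5]
finger_gap: 0.0002
```

Run:
```python
from h import *
plan([(.475,-.025,.044,.245,0,20)])
```

```text
at [ 0.4806 -0.0225  0.0624] th 0.278 gap 0.2 F [-0.1 -0.  -0.5] t 35.8 tilt [ 0.008 -0.002]
0 -0.8 -6.1 18.4 0.007 0.004 0.033
```

drive_tool --rows "0 -0.5 -3.5 3 0.007 0.004 0.033; 0 -0.3 -2.5 3 0 0 0; 0 0 0 3 0 0 0; 0 0 0 3 0 0 0"

```text
t: 36.15
tcp_pos: [0.4768, -0.0247, 0.0522]
tool_rot: [0.614, 0.789, 0.001, 0.002]
contact_force: [0.1, 1.0, 0.1]
finger_gap: 0.0005
```

drive_tool --rows "0 0 0 2 0 0 0"

```text
t: 36.23
tcp_pos: [0.477, -0.0247, 0.051]
tool_rot: [0.613, 0.79, 0.001, 0.002]
contact_force: [-11.7, 2.7, 32.7]
finger_gap: 0.0002
```

drive_tool --rows "0 0 0 2 0 0 0"

```text
t: 36.32
tcp_pos: [0.4771, -0.0247, 0.0508]
tool_rot: [0.613, 0.79, 0.001, 0.002]
contact_force: [-15.4, 3.1, 40.3]
finger_gap: 0.0001
```

drive_tool --rows "0 0 0 -20 0 0 0; 0 0 0 -30 0 0 0; 0 0 0 -30 0 0 0; 0 15 25 -20 0 0 0; 0 15 35 0 0 0 0"

```text
t: 36.73
tcp_pos: [0.5257, 0.0185, 0.1569]
tool_rot: [0.613, 0.79, 0.001, 0.002]
contact_force: [-0.1, -0.2, 1.0]
finger_gap: 0.0004
```

drive_tool --rows "0 6 36 0 0 0 0; 0 0 30 5 0 0 0; 0 0 10 15 0 0 0; 0 0 0 20 0 0 0; 0 0 0 20 0 0 0"

```text
t: 37.15
tcp_pos: [0.6091, 0.0492, 0.1029]
tool_rot: [0.61, 0.792, 0.006, 0.01]
contact_force: [-0.5, 0.8, 0.4]
finger_gap: 0.0004
```

Run:
```python
from h import *
a=cam("top");b=cam("scene")
P,N=outline()
for z in(.064,.066,.070):
    for q in(a,b):print(z,*fit([q],[.4665,.009,1.815],(P,N),z,signed=False,steps=(.003,)))
plan([(.625,.035,.02,.245,0,20)])
```

```text
0.064 [ 0.45978442 -0.00333848  1.81626684] 25.41701316833496
0.064 [0.45933213 0.02018518 1.78634032] 24.982812881469727
0.066 [ 0.45962414 -0.00315402  1.81664509] 25.268808364868164
0.066 [0.46074926 0.020092   1.78700304] 24.916973114013672
0.07 [ 0.45928808 -0.00269332  1.81756599] 24.960153579711914
0.07 [0.46354812 0.01990103 1.78783844] 24.74338150024414
at [0.6069 0.0491 0.1004] th 0.258 gap 0.4 F [-0.1  0.6  0.3] t 37.2 tilt [ 0.016 -0.002]
0 -3.6 2.8 16.1 0.015 0.006 0.003; 0 -3.6 2.8 16.1 0 0 0.003; 0 -3.6 2.8 16.1 0 0 0.003; 0 -3.6 2.8 16.1 0 0 0.003; 0 -3.6 2.8 16.1 0 0 0.003
```

drive_tool --rows "0 -3.6 3.5 16 0.015 0.006 0.003; 0 -3.6 2.8 17 0 0 0; 0 -3.6 2.8 17 0 0 0; 0 -3 2.5 16 0 0 0; 0 0 0 12 0 0 0"

```text
t: 37.67
tcp_pos: [0.6259, 0.0379, 0.0285]
tool_rot: [0.611, 0.792, 0.003, 0.005]
contact_force: [-0.5, -0.2, -0.7]
finger_gap: 0.0006
```

drive_tool --rows "0 0 0 3 0 0 0; 0 0 0 3 0 0 0; 0 0 0 3 0 0 0"

```text
t: 37.92
tcp_pos: [0.6259, 0.0378, 0.0199]
tool_rot: [0.611, 0.792, 0.003, 0.004]
contact_force: [0.4, 0.3, -0.0]
finger_gap: 0.0005
```

drive_tool --rows "0 0 0 2.5 0 0 0; 0 0 0 2.5 0 0 0"

```text
t: 38.08
tcp_pos: [0.6265, 0.0379, 0.0162]
tool_rot: [0.611, 0.792, 0.003, 0.006]
contact_force: [0.3, 0.8, -0.1]
finger_gap: 0.0003
```

drive_tool --rows "0 0 0 3 0 0 0; 0 0 0 3 0 0 0; 0 0 0 2 0 0 0"

```text
t: 38.33
tcp_pos: [0.6271, 0.0381, 0.0088]
tool_rot: [0.61, 0.792, 0.004, 0.006]
contact_force: [-0.2, -0.0, -0.6]
finger_gap: 0.0007
```

drive_tool --rows "0 0 0 2.5 0 0 0"

```text
t: 38.42
tcp_pos: [0.6272, 0.0381, 0.0062]
tool_rot: [0.61, 0.792, 0.004, 0.007]
contact_force: [0.5, 0.6, 0.3]
finger_gap: 0.0004
```

drive_tool --rows "0 0 0 2 0 0 0"

```text
t: 38.5
tcp_pos: [0.6272, 0.0381, 0.0039]
tool_rot: [0.61, 0.792, 0.004, 0.006]
contact_force: [-0.2, 0.2, -0.1]
finger_gap: 0.0009
```

drive_tool --rows "0 0 0 2 0 0 0"

```text
t: 38.58
tcp_pos: [0.6273, 0.0381, 0.0016]
tool_rot: [0.61, 0.792, 0.004, 0.006]
contact_force: [0.6, 0.1, 0.1]
finger_gap: 0.0005
```

```bash
cat > edge.py <<'E'
from h import *
b=cam("scene");g=cv2.GaussianBlur(b["img"].mean(2).astype(np.float32),(0,0),.5)
u=np.array([np.cos(1.817),np.sin(1.817)]);n=np.array([-u[1],u[0]]);c=np.array([.4675,.009])
offs=np.arange(.028,.046,.0005)
for s in np.arange(-.085,.061,.02):
    pr=[samp(g,b,(c+u*(s+np.linspace(-.008,.008,9))[:,None]+n*o),.066).mean() for o in offs]
    k=np.argmax(np.gradient(pr));print(round(s,3),"far edge",round(offs[k]*1e3,1),[int(v) for v in pr[::6]])
for nm,sg,rng in(("square",-1,np.arange(-.08,-.115,-.0005)),("nose",1,np.arange(.08,.115,.0005))):
    for w in(-.02,0,.02):
        pr=[samp(g,b,(c+u*o+n*(w+np.linspace(-.005,.005,7))[:,None]),.066).mean() for o in rng]
        print(nm,w,[int(v) for v in pr[::5]])
E
python3 edge.py
```

```text
-0.085 far edge 42.5 [93, 93, 94, 99, 113, 131]
-0.065 far edge 40.5 [124, 121, 113, 113, 128, 146]
-0.045 far edge 38.5 [132, 129, 126, 137, 155, 164]
-0.025 far edge 36.0 [137, 132, 135, 146, 156, 159]
-0.005 far edge 28.0 [171, 176, 180, 183, 186, 188]
0.015 far edge 45.5 [162, 153, 145, 139, 133, 129]
0.035 far edge 43.0 [177, 165, 155, 151, 150, 151]
0.055 far edge 30.0 [175, 191, 208, 212, 201, 179]
square -0.02 [115, 110, 103, 98, 98, 98, 104, 126, 147, 155, 145, 117, 79, 60]
square 0 [137, 116, 106, 99, 99, 98, 101, 114, 128, 134, 130, 111, 79, 54]
square 0.02 [98, 90, 90, 94, 100, 102, 112, 134, 152, 159, 155, 140, 116, 97]
nose -0.02 [201, 201, 200, 201, 200, 199, 194, 180, 152, 119, 99, 107, 139, 169]
nose 0 [194, 194, 193, 192, 187, 179, 164, 142, 119, 106, 98, 92, 85, 82]
nose 0.02 [136, 141, 146, 150, 148, 145, 144, 144, 146, 147, 140, 123, 106, 100]
```

drive_tool --rows "0 0 0 -30 0.005 0.01 0; 0 0 0 -38 0 0 0; 0 0 0 -38 0 0 0; 0 -5 -25 -20 0 0 0; 40 -12 -35 0 0 0 0"

```text
t: 39.05
tcp_pos: [0.5729, 0.0073, 0.1291]
tool_rot: [0.609, 0.793, 0.004, -0.001]
contact_force: [0.9, -0.4, -0.5]
finger_gap: 0.0049
```

Run:
```python
from h import *
u=np.array([np.cos(1.817),np.sin(1.817)]);t=np.array([.467,.009])-u*.024
plan([(*t,.12,.246,88,33)])
```

```text
at [0.5729 0.0073 0.1291] th 0.261 gap 4.9 F [ 0.9 -0.4 -0.5] t 39.0 tilt [0.003 0.008]
88 1.2 -25.5 2.3 0.005 -0.007 0.004; 88 1.2 -25.6 2.3 0 0 0.004; 88 1.1 -25.6 2.3 0 0 0.004; 88 1.0 -25.6 2.3 0 0 0.004
```

The far-edge profile slopes along the tray: the square end sits several mm high while the nose is home, and the first tray shows it too. So the stack is too far toward the square end. I'll grip the three loose trays together, ease them up, shift toward the nose and let them drop.

drive_tool --rows "88 1.2 -26 2 0.005 -0.007 0.004; 88 1.2 -26 2 0 0 0.004; 88 1.1 -25 2 0 0 0.004; 88 1 -15 2 0 0 0.004; 88 0 0 0 0 0 0"

```text
t: 39.47
tcp_pos: [0.4759, -0.0146, 0.1232]
tool_rot: [0.617, 0.787, 0.0, 0.002]
contact_force: [0.6, 0.7, 0.2]
finger_gap: 0.0379
```

Run:
```python
from h import *
u=np.array([np.cos(1.817),np.sin(1.817)]);t=np.array([.467,.009])-u*.024
plan([(*t,.085,.246,88,12),(*t,.034,.246,88,18)])
```

```text
at [ 0.4759 -0.0146  0.1232] th 0.242 gap 37.9 F [0.6 0.7 0.2] t 39.5 tilt [ 0.004 -0.003]
88 0.3 -0.7 9.5 0.003 0.003 -0.001; 88 0.3 -0.7 9.5 0 0 -0.001; 88 0.3 -0.7 9.5 0 0 -0.001; 88 0.3 -0.7 9.5 0 0 -0.001; 88 0.0 0.0 17.0 0 0 -0.000
88 0.0 0.0 17.0 0 0 -0.000; 88 0.0 0.0 17.0 0 0 -0.000
```

drive_tool --rows "88 0.3 -0.7 0 0.003 0.003 0; 88 0.3 -0.7 0 0 0 0; 88 0.3 -0.7 0 0 0 0; 88 0.3 -0.7 9 0 0 0; 88 0 0 9 0 0 0"

```text
t: 39.88
tcp_pos: [0.4765, -0.0143, 0.1062]
tool_rot: [0.616, 0.787, 0.001, 0.003]
contact_force: [0.1, 0.3, -0.6]
finger_gap: 0.0717
```

drive_tool --rows "88 0 0 14 0 0 0; 88 0 0 17 0 0 0; 88 0 0 17 0 0 0; 88 0 0 17 0 0 0; 88 0 0 6 0 0 0"

```text
t: 40.3
tcp_pos: [0.4775, -0.0136, 0.0277]
tool_rot: [0.616, 0.788, 0.001, 0.002]
contact_force: [-0.2, 0.1, -1.1]
finger_gap: 0.0879
```

drive_tool --rows "60 0 0 0.5 0 0 0; 60 0 0 0.5 0 0 0; 60 0 0 0.5 0 0 0; 60 0 0 0.5 0 0 0" --squeeze 45

```text
t: 40.63
tcp_pos: [0.4726, -0.0138, 0.0237]
tool_rot: [0.614, 0.789, -0.004, -0.004]
contact_force: [0.5, 0.9, 2.4]
finger_gap: 0.0676
```

drive_tool --rows "76 0 0 0 0 0 0; 76 0 0 -4 0 0 0; 76 0 0 -5 0 0 0; 76 0 0 -3 0 0 0; 76 0 0 0.5 0 0 0"

```text
t: 41.05
tcp_pos: [0.4747, -0.0142, 0.0391]
tool_rot: [0.614, 0.789, -0.003, -0.002]
contact_force: [-0.3, -0.1, -0.4]
finger_gap: 0.076
```

drive_tool --rows "60 0 0 0.5 0 0 0; 60 0 0 0.5 0 0 0; 60 0 0 0.5 0 0 0; 60 0 0 0.5 0 0 0"

```text
t: 41.38
tcp_pos: [0.4744, -0.0145, 0.0388]
tool_rot: [0.613, 0.79, -0.004, -0.001]
contact_force: [-2.2, 1.3, 8.3]
finger_gap: 0.0676
```

drive_tool --rows "60 0 0 -4 0 0 0; 60 0 0 -4 0 0 0; 60 2 0 -2 0 0 0; 60 2 0 0 0 0 0"

```text
t: 41.72
tcp_pos: [0.4724, -0.0102, 0.0483]
tool_rot: [0.613, 0.79, -0.004, -0.003]
contact_force: [-0.2, -0.3, -4.9]
finger_gap: 0.0678
```

drive_tool --rows "60 0 0 4 0 0 0; 60 0 0 3 0 0 0; 60 0 0 2 0 0 0"

```text
t: 41.97
tcp_pos: [0.4721, -0.0097, 0.0385]
tool_rot: [0.613, 0.79, -0.004, -0.003]
contact_force: [0.2, -1.1, -1.4]
finger_gap: 0.0675
```

drive_tool --rows "60 0 0 2 0 0 0; 60 0 0 2 0 0 0"

```text
t: 42.13
tcp_pos: [0.4724, -0.0101, 0.0342]
tool_rot: [0.613, 0.79, -0.004, -0.002]
contact_force: [-0.0, -3.3, 0.0]
finger_gap: 0.0673
```

drive_tool --rows "60 0 0 2 0 0 0"

```text
t: 42.22
tcp_pos: [0.4726, -0.0103, 0.033]
tool_rot: [0.613, 0.79, -0.004, -0.002]
contact_force: [-14.4, 1.0, 39.2]
finger_gap: 0.0674
```

It sank about 6 mm deeper before a firm stop. Release and re-check.

drive_tool --rows "74 0 0 0 0 0 0; 78 0 0 0 0 0 0; 80 0 0 0 0 0 0"

```text
t: 42.47
tcp_pos: [0.4734, -0.0105, 0.0336]
tool_rot: [0.613, 0.79, -0.004, -0.001]
contact_force: [-0.7, -0.7, -0.3]
finger_gap: 0.0797
```

drive_tool --rows "84 0 0 -25 0.003 -0.006 0; 84 0 0 -30 0 0 0; 84 0 0 -30 0 0 0; 40 0 15 -20 0 0 0; 0 8 35 0 0 0 0"

```text
t: 42.88
tcp_pos: [0.5182, 0.0101, 0.1415]
tool_rot: [0.614, 0.789, -0.008, -0.002]
contact_force: [-0.6, -0.6, 0.4]
finger_gap: 0.073
```

drive_tool --rows "0 30 25 0 0 0 0; 0 36 18 0 0 0 0; 40 36 18 0 0 0 0; 60 36 18 0 0 0 0; 60 30 15 0 0 0 0"

```text
t: 43.3
tcp_pos: [0.5753, 0.2004, 0.1414]
tool_rot: [0.618, 0.786, -0.005, 0.001]
contact_force: [0.4, 0.3, 0.6]
finger_gap: 0.0599
```

```bash
python3 edge.py
python3 - <<'E'
from h import *
b=cam("scene");
for z in(.062,.066,.070): print(z,*fit([b],[.4675,.009,1.815],outline(),z,signed=False,steps=(.003,)))
plan([(.6771,.1483,.11,1.2,60,33)])
E
```

```text
-0.085 far edge 30.0 [93, 95, 95, 92, 89, 88]
-0.065 far edge 29.5 [86, 92, 96, 95, 91, 89]
-0.045 far edge 32.0 [86, 94, 103, 107, 108, 110]
-0.025 far edge 32.5 [88, 103, 125, 144, 153, 156]
-0.005 far edge 33.5 [89, 103, 124, 142, 151, 153]
0.015 far edge 32.5 [88, 103, 124, 141, 150, 152]
0.035 far edge 33.0 [116, 124, 139, 150, 154, 155]
0.055 far edge 29.0 [135, 146, 155, 158, 157, 155]
square -0.02 [119, 111, 104, 102, 100, 102, 121, 145, 158, 158, 146, 118, 81, 61]
square 0 [105, 99, 99, 103, 103, 103, 112, 122, 127, 128, 124, 107, 77, 53]
square 0.02 [86, 90, 96, 101, 100, 94, 90, 90, 90, 90, 87, 79, 69, 64]
nose -0.02 [128, 114, 108, 116, 140, 176, 206, 224, 229, 227, 211, 168, 114, 89]
nose 0 [125, 107, 97, 95, 97, 104, 120, 135, 131, 111, 93, 83, 79, 83]
nose 0.02 [105, 110, 116, 125, 135, 149, 159, 162, 159, 153, 143, 125, 108, 104]
0.062 [0.46482315 0.00953805 1.82369128] 29.57763671875
0.066 [0.46770668 0.00919237 1.82563259] 29.68954086303711
0.07 [0.47055472 0.00918091 1.82405732] 29.590904235839844
at [0.575  0.2022 0.1409] th 0.243 gap 60.0 F [-0.4  0.1 -0. ] t 43.4 tilt [-0.005 -0.009]
60 -8.5 9.6 3.4 -0.007 0.008 -0.106; 60 -9.5 8.6 3.4 0 0 -0.106; 60 -10.4 7.5 3.4 0 0 -0.106; 60 -11.1 6.4 3.4 0 0 -0.106; 60 -11.7 5.2 3.4 0 0 -0.106
60 -12.2 3.9 3.4 0 0 -0.106; 60 -12.6 2.6 3.4 0 0 -0.106; 60 -12.8 1.2 3.4 0 0 -0.106; 60 -12.8 -0.1 3.4 0 0 -0.106
```

Fixed: the rim fit is now level (yaw 1.825, against 1.747 before) and sits at x 0.4677 at the seated height of 0.066. Now pot M.

drive_tool --rows "60 -8.5 9.6 2 -0.007 0.008 -0.106; 60 -9.5 8.6 2 0 0 -0.106; 60 -10.4 7.5 2 0 0 -0.106; 60 -11.1 6.4 2 0 0 -0.106; 60 -11.7 5.2 2 0 0 -0.106"

```text
t: 43.82
tcp_pos: [0.632, 0.1728, 0.1299]
tool_rot: [0.377, 0.926, -0.0, -0.001]
contact_force: [-0.4, 0.1, -0.0]
finger_gap: 0.0601
```

drive_tool --rows "60 -12.2 3.9 2 0 0 -0.106; 60 -12.6 2.6 2 0 0 -0.106; 60 -12.8 1.2 2 0 0 -0.106; 60 -8 0 2 0 0 -0.106; 60 0 0 0 0 0 0"

```text
t: 44.23
tcp_pos: [0.6766, 0.1454, 0.1196]
tool_rot: [0.163, 0.987, -0.0, -0.002]
contact_force: [-0.1, -0.7, -0.9]
finger_gap: 0.0603
```

Run:
```python
from h import *
b=cam("scene");print(fit([b],(.6776,.1483),circ(.018),.052,d=.002))
plan([(.6771,.1483,.1,None,60,14),(.6771,.1483,.018,None,60,18)])
```

```text
(array([0.67734585, 0.14971435]), np.float64(23.479976654052734))
at [0.6761 0.1457 0.1197] th 1.239 gap 60.2 F [-0.4 -0.6  0.1] t 44.3 tilt [-0.004  0.   ]
60 -0.1 1.4 9.9 -0.001 -0.004 -0.000; 60 -0.1 1.4 9.9 0 0 -0.000; 60 0.0 0.0 16.4 0 0 -0.000; 60 0.0 0.0 16.4 0 0 -0.000; 60 0.0 0.0 16.4 0 0 -0.000
60 0.0 0.0 16.4 0 0 -0.000; 60 0.0 0.0 16.4 0 0 -0.000
```

drive_tool --rows "60 0 1.6 9.9 0 -0.004 0; 60 0 1.4 12 0 0 0; 60 0 0 16.4 0 0 0; 60 0 0 16.4 0 0 0; 60 0 0 16.4 0 0 0"

```text
t: 44.7
tcp_pos: [0.6764, 0.1497, 0.047]
tool_rot: [0.172, 0.985, 0.0, 0.003]
contact_force: [0.6, -0.6, 0.4]
finger_gap: 0.0603
```

drive_tool --rows "60 0 0 14 0 0 0; 60 0 0 10 0 0 0; 60 0 0 3 0 0 0; 60 0 0 0.5 0 0 0"

```text
t: 45.03
tcp_pos: [0.672, 0.1511, 0.0112]
tool_rot: [0.174, 0.985, -0.001, -0.002]
contact_force: [-0.1, -0.5, -0.4]
finger_gap: 0.0602
```

drive_tool --rows "28 0 0 0.3 0 0 0; 28 0 0 0.3 0 0 0; 28 0 0 0.3 0 0 0; 28 0 0 0.3 0 0 0; 28 0 0 0.2 0 0 0" --squeeze 30

```text
t: 45.45
tcp_pos: [0.6727, 0.1515, 0.0119]
tool_rot: [0.175, 0.985, -0.001, -0.0]
contact_force: [-0.4, 0.5, -2.2]
finger_gap: 0.0372
```

Run:
```python
from h import *
p,R,o=pose();u=np.array([np.cos(1.82),np.sin(1.82)]);t=np.array([.4672,.009])-u*.036;print(t)
plan([(p[0],p[1],.16,None,28,26),(*t,.155,1.82,28,33)])
```

```text
[ 0.47607876 -0.02588793]
at [0.6727 0.1515 0.0119] th 1.22 gap 37.2 F [-0.4  0.5 -2.2] t 45.5 tilt [-0.001 -0.001]
28 0.0 0.0 -24.7 -0.001 -0.000 -0.000; 28 0.0 0.0 -24.7 0 0 -0.000; 28 0.0 0.0 -24.7 0 0 -0.000; 28 0.0 0.0 -24.7 0 0 -0.000; 28 0.0 0.0 -24.7 0 0 -0.000
28 0.0 0.0 -24.7 0 0 -0.000; 28 13.7 -26.0 0.6 0 0 -0.067; 28 15.4 -25.0 0.6 0 0 -0.067; 28 17.1 -24.0 0.6 0 0 -0.067; 28 18.6 -22.8 0.6 0 0 -0.067
28 20.1 -21.5 0.6 0 0 -0.067; 28 21.5 -20.1 0.6 0 0 -0.067; 28 22.8 -18.6 0.6 0 0 -0.067; 28 24.0 -17.1 0.6 0 0 -0.067; 28 25.1 -15.4 0.6 0 0 -0.067
```

drive_tool --rows "28 0 0 -16 0 0 0; 28 0 0 -25 0 0 0; 28 0 0 -25 0 0 0; 28 0 0 -25 0 0 0; 28 0 0 -25 0 0 0"

```text
t: 45.87
tcp_pos: [0.6698, 0.1513, 0.1255]
tool_rot: [0.175, 0.985, -0.002, -0.007]
contact_force: [0.2, -0.2, -2.0]
finger_gap: 0.0376
```

drive_tool --rows "28 5 -10 -20 0 0 0; 28 13.7 -26 0 0 0 -0.067; 28 15.4 -25 0 0 0 -0.067; 28 17.1 -24 0 0 0 -0.067; 28 18.6 -22.8 0 0 0 -0.067"

```text
t: 46.28
tcp_pos: [0.5756, 0.0651, 0.1541]
tool_rot: [0.035, 0.999, -0.0, 0.001]
contact_force: [0.4, -0.9, -2.2]
finger_gap: 0.0373
```

drive_tool --rows "28 20.1 -21.5 0.6 0 0 -0.067; 28 21.5 -20.1 0.6 0 0 -0.067; 28 22.8 -18.6 0.6 0 0 -0.067; 28 20 -12 0.6 0 0 -0.067; 28 10 -6 0.6 0 0 -0.067"

```text
t: 46.7
tcp_pos: [0.4775, -0.0225, 0.1523]
tool_rot: [-0.14, 0.99, -0.001, 0.002]
contact_force: [0.2, 0.2, -2.4]
finger_gap: 0.0375
```

drive_tool --rows "28 0 0 0 0 0 0; 28 0 0 0 0 0 0"

```text
t: 46.87
tcp_pos: [0.4763, -0.0239, 0.153]
tool_rot: [-0.139, 0.99, -0.001, 0.002]
contact_force: [0.0, 0.8, -2.2]
finger_gap: 0.0369
```

Run:
```python
from h import *
plan([(.4712,-.0271,.12,1.82,28,10)])
```

```text
at [ 0.4763 -0.0239  0.153 ] th 1.851 gap 36.9 F [ 0.   0.8 -2.2] t 46.9 tilt [ 0.004 -0.002]
28 1.4 -0.4 8.3 -0.003 0.003 0.008; 28 1.4 -0.4 8.3 0 0 0.008; 28 1.4 -0.5 8.3 0 0 0.008; 28 1.4 -0.5 8.3 0 0 0.008
```

drive_tool --rows "28 2.5 -0.8 14 -0.003 0.003 0.01; 28 2 -0.6 14 0 0 0.01; 28 1.8 -0.5 16 0 0 0.01; 28 1.5 -0.5 16 0 0 0; 28 1 0 12 0 0 0"

```text
t: 47.28
tcp_pos: [0.474, -0.027, 0.0819]
tool_rot: [-0.12, 0.993, -0.002, 0.005]
contact_force: [-0.2, -0.1, -2.5]
finger_gap: 0.0371
```

Run:
```python
from h import *
plan([(.4712,-.0271,.06,1.82,28,10)])
```

```text
at [ 0.474  -0.027   0.0819] th 1.811 gap 37.1 F [-0.2 -0.1 -2.5] t 47.3 tilt [ 0.011 -0.002]
28 0.9 0.2 7.3 -0.005 0.010 -0.003; 28 0.9 0.2 7.3 0 0 -0.003; 28 0.9 0.2 7.3 0 0 -0.003
```

drive_tool --rows "28 1.8 0.2 6 -0.005 0.01 -0.003; 28 1.8 0.2 6 0 0 0; 28 1.2 0 5 0 0 0; 28 0.8 0 3 0 0 0"

```text
t: 47.62
tcp_pos: [0.4696, -0.0263, 0.0595]
tool_rot: [-0.121, 0.993, 0.001, -0.001]
contact_force: [-0.1, 0.3, -1.8]
finger_gap: 0.0375
```

drive_tool --rows "28 0 0 2 0 0 0"

```text
t: 47.7
tcp_pos: [0.4697, -0.0262, 0.0574]
tool_rot: [-0.12, 0.993, 0.001, -0.001]
contact_force: [-0.3, 0.8, -0.8]
finger_gap: 0.0372
```

drive_tool --rows "28 0 0 1.5 0 0 0"

```text
t: 47.78
tcp_pos: [0.4699, -0.0262, 0.056]
tool_rot: [-0.12, 0.993, 0.001, -0.001]
contact_force: [-4.1, 0.1, 9.4]
finger_gap: 0.0371
```

Contact came at 0.056, exactly the expected floor height, so the stack is home. Release, retreat and check.

drive_tool --rows "40 0 0 0 0 0 0; 46 0 0 0 0 0 0; 48 0 0 0 0 0 0; 48 0 0 0 0 0 0"

```text
t: 48.12
tcp_pos: [0.4712, -0.0265, 0.0574]
tool_rot: [-0.12, 0.993, -0.0, 0.001]
contact_force: [-0.2, 0.5, 0.1]
finger_gap: 0.0477
```

drive_tool --rows "48 0 0 -12 0 0 0; 48 0 0 -25 0 0 0; 48 0 0 -30 0 0 0; 48 0 0 -30 0 0 0; 48 0 0 -30 0 0 0"

```text
t: 48.53
tcp_pos: [0.4683, -0.0259, 0.1848]
tool_rot: [-0.12, 0.993, 0.002, -0.004]
contact_force: [0.2, -0.8, -0.7]
finger_gap: 0.0481
```

drive_tool --rows "60 -10 -30 0 0 0 0; 60 -10 -38 0 0 0 0; 60 -10 -38 0 0 0 0; 60 -10 -38 0 0 0 0; 60 0 -38 0 0 0 0"

```text
t: 48.95
tcp_pos: [0.5555, -0.1943, 0.1953]
tool_rot: [-0.124, 0.992, -0.001, 0.004]
contact_force: [0.8, 0.0, -0.1]
finger_gap: 0.0599
```

drive_tool --rows "60 0 -38 0 0 0 0; 60 0 -20 0 0 0 0; 60 0 0 0 0 0 0"

```text
t: 49.2
tcp_pos: [0.5707, -0.2597, 0.1949]
tool_rot: [-0.122, 0.993, -0.002, 0.004]
contact_force: [0.0, 0.4, 0.9]
finger_gap: 0.06
```

Run:
```python
from h import *
a=cam("top");b=cam("scene")
print(*[fit([q],[.4675,.009,1.815],outline(),.066,signed=False,steps=(.003,)) for q in(a,b)])
u=np.array([np.cos(1.82),np.sin(1.82)])
print("S",*[fit([q],np.array([.4672,.009])+u*.043,circ(.014),.090,d=.002,steps=(.004,))[0] for q in(a,b)])
print("M",*[fit([q],(.475,-.025),circ(.018),.096,d=.002,steps=(.004,))[0] for q in(a,b)])
it=[((.4675,.009,1.82),outline(),.066),((.4746,-.025),circ(.018),.096)]
two(a,b,it,"fin.png",(205,165,305,235),(190,125,300,220),4)
print(pose()[0])
```

```text
(array([0.45671817, 0.009207  , 1.82229662]), np.float64(39.755760192871094)) (array([0.46783148, 0.01399669, 1.81526535]), np.float64(35.81529235839844))
S [0.45500321 0.05087395] [0.45183938 0.05258267]
M [ 0.47595055 -0.02441432] [ 0.47427369 -0.02416608]
[ 0.57038564 -0.25641384  0.19507643]
```

View pics/fin.png

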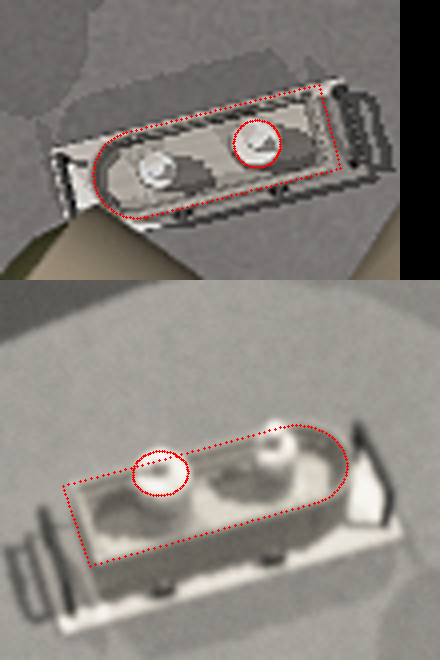

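```bash
python3 -c "
from workcell import ticket
print(ticket.hand_in())"
```

```text
the job is handed in; nothing more can be done
None
```

I handed the job in at about 50 s. The three trays are nested on the carrier tray with their rounded ends aligned. The small and medium pots each have their own lid on and stand upright on the top tray's floor. There was no large pot, so I left its lid alone. I did not touch the bottle, wrench, spatula or the coloured and black look-alikes.

**Mended on the way:** the first tray had caught at its square end, so the whole stack sat tilted and a few mm high. I found this after the small pot was already in the top tray. I gripped all three trays together, shifted them about 4 mm toward the nose, and they dropped about 6 mm to a firm stop. Strictly, then, the last nesting step came after the first pot was placed.

**Last checks:**
- **Trays:** in the scene view the top rim fits level at the seated height. The medium pot touched the floor at exactly the expected height. The top-view rim fit was about 11 mm off in x; I put that down to it locking onto a different edge, because the drawn outline agrees in both views.
- **Medium lid:** both cameras agree it is seated.
- **Small lid:** it met firm resistance at the expected height when I put it on. My final image check suggested it might sit 2–3 mm high, which is near the measuring error. I did not probe it again.

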